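Set the gel thickness by clicks

TASK

Set the gel thickness on the casting stand: turn the knob clockwise until you feel the round plate touch down on the tray floor, without forcing it any further, then raise the plate by exactly five clicks anticlockwise. Then push the clamp lever right over to lock it and let go, leaving the bottle, tip box and tube rack where they are.

Things in the scene. Friction and masses are not known exactly. Their poses are not given: they have to be found in the camera images.
- stand: gel casting stand, fixed to the bench: grey base plate 170 x 320 x 12 mm, a clear tray on it, black posts at y = +-95 mm and over them a black bridge along y, 36 mm wide, to y = +-110 mm, its top 126 mm above the bench. Origin on the bench under the knob's axis, z up; -x faces the robot at yaw 0; the clamp lever is at y = +165 mm.
- knob_grip (a point): middle of the knob's upright black grip bar, 42 mm long (this frame's x axis), 14 mm wide (y), from 138 to 172 mm above the bench, on a 44 mm disc; the point is on the turning axis, 159 mm up. Clockwise from above lowers the plate. It starts 1 to 5 clicks (up to 2.7 rad) above touchdown, at any bar angle (the angle tells nothing of the count), and stays in its click when let go.
- drive: fixed steel collar on the bridge under the knob, its angle means nothing. Feel: some 30 degrees per click, but the knob has loose play of about 0.35 rad on its shaft, so angle alone miscounts. Turned against a click, torque swells to 0.10 - 0.15 N m, then all at once is gone as the shaft drops ahead into the next click, and stays nil until the play is taken up again.
- plate_face (a point): middle of the underside of the round glass plate (90 mm in diameter, 6 mm thick) that hangs from a steel stem under the bridge, inside the tray. Touching the tray floor it is 17.0 mm above the stand's origin; each click lifts it 0.2 mm, too fine to measure; wanted 18.0 mm. Touchdown is click 0; let go there the knob stays at click 0, and the next click up is one.
- telltale (a point): top of a thin brass ring, 35 mm in diameter, just under the knob's disc: 2.5 mm above the drive's origin. At touchdown the shaft stops dead and turning on winds up a spring, 2 N m per rad (0.25 N m at 0.12 rad past); the ring sinks 1 mm per rad of that, too little to measure. 0.25 rad past (0.5 N m) is forcing it. Let go, it springs back.
- clamp_tip (a point): centre of the black ball, 26 mm in diameter, on the clamp lever's end, 60 mm from the lever's hinge, which lies along the stand's y axis at the stand's (0, 165, 34) mm. Open, it leans 0.5 rad to the stand's -x, ball 87 mm above the bench; push it over 1.0 rad to the stand's +x, to its stop. It stays where it is left; 1 to 2 N moves it.
- clamp (a joint): angle of the clamp lever, rad: 0 open (leaning to the stand's -x), 1.0 locked (leaning to its +x).
- bottle: a closed amber bottle, 60 mm in diameter, 140 mm high, on the bench on the stand's -y side; to be left alone. Origin under its centre.
- tipbox: a white open box with dividers, 80 x 120 x 50 mm, on the bench beyond the stand; to be left alone. Origin under its centre.
- tuberack: a white rack of tubes, 50 x 160 mm, 65 mm high, on the bench beyond the stand; to be left alone. Origin under its centre.

How it is judged:
By the outcome, as a careful person would: the job done as asked, in the order asked, and still so for the second after the job is handed in, with the robot touching nothing.
It also fails if it takes over 72 s, if anything falls off the work surface, if the arm or the gripper's body presses on something with over 40 N, if the wrist force passes 120 N, or if a joint passes its speed limit or range.

ROBOT

A 6-joint arm with a two-finger parallel gripper is mounted at the origin on the work surface. World frame = base frame: x ahead of the robot, y to its left, z up, the work surface at z = 0. Lengths are in m, angles in rad, forces in N, time in s.
With the tool pointing down it reaches from about 0.35 to 0.975 m from the base axis. Payload 4.9 kg.
Tool frame: the origin (TCP) lies midway between the tips of the shut fingers; the grasp point (between the pads) lies 19 mm behind it; z points along the fingers, y is the direction in which the jaws open and shut (so a half turn about z gives the same grasp; the last joint's range is limited). The gripper opens to 85 mm and grips with 20 to 120 N. Pads are 22 mm wide; open, the fingers measure 114 mm over their backs; the gripper's body (76 mm by 85 mm) begins 54 mm behind the grasp point. The pads swing forward as they close: fully open they stand 13 mm farther back than shut.
Start: joints at [-1.346, 0.053, 1.613, -0, 1.476, -0.119], TCP at [0.211, -0.588, 0.231] pointing down, gripper open.
Joint ranges: [-3.01, 3.01], [-1.01, 2.22], [0.06, 2.58], [-1.02, 4.17], [0.09, 2.62], [-3.14, 3.14]. Speed limits (rad/s): [2.57, 2.57, 3.14, 3.14, 3.14, 3.14].

INTERFACE

Orientations are given as a unit quaternion [w, x, y, z].
In Python, from plant import manip gives the robot as it stands. The module is installed in compiled form; this text tells all that it offers.
- The arm moves only by the tool move_arm, never from a script. Its argument "rows" is a list of rows, each an object of numbers: "tx", "ty", "tz": the shift along the tool's x, y, z in m; "ax", "ay", "az": the turn, a rotation vector about the tool's x, y, z in degrees; "jaw": the closure in counts, from 0 (fully open) to 255 (shut). In form: [{"tx": .., "ty": .., "tz": .., "ax": .., "ay": .., "az": .., "jaw": ..}, ...]. A call has 1 to 12 rows; each row shifts and turns the pose as measured when the row begins, along the tool's axes as they then stand; what a row does not reach is not made up. A row lasts 1/10 s, in which the tool goes at most 50 mm and 8.59 degrees, less where a joint would pass 70% of its speed; a pose out of reach is approached as far as the arm can. A call with a gripper value outside its range is refused whole. The fingers move at their own pace and stop on an object; the grip force is fixed at half the most. Time passes only in rows, so rows that do not move let the fingers close. It gives the time, the measured TCP pose, the force and the opening at its end, in the units of the state.
- manip.state(): the state, without advancing time (a new reading comes with each control period).
- manip.grab_frame(name): name is "side" or "top" or "wrist"; returns a dict with "color" (480x640x3 uint8, red, green, blue), "intrinsics" (3x3 intrinsics, pixels), "R" (3x3) and "t" (3): a world point X has camera coordinates R X + t. Camera axes: x right, y down, z forward; pixel columns grow to the right and rows downward; lengths in m; the calibration is good to about 2 mm. A picture is of the moment at which its call begins. There is no depth.
- manip.job_done(): hands the job in, once; it reports no verdict.
The state is a dict: "time": time; "joint_pos": joint angles; "joint_vel": joint speeds; "joint_efforts": joint torques, N m; "tool_pos": TCP position; "tool_rot": TCP orientation; "contact_force": force on the tool from outside, world axes, zero at the start; "ft_torque": the same for the moment, N m; "gripper_width": opening from 0.0 (shut) to 1.0 (fully open).
Only numpy, scipy, OpenCV 4.12 (cv2) and the standard library are available. Lean on these libraries where they do the work, as an engineer would, in place of code of your own. Each camera call takes 0.05 s, during which the arm holds its last target.

## Working session

There is one attempt and no reset: what is moved stays moved. The work goes in short steps, Python scripts to look and compute and a tool call to move; the robot and the scene stay as the last step left them, time stands still between calls to the robot, and variables do not carry over. Pictures are saved under pics/ and viewed, and the job is handed in when it is done.

Besides the shell and the picture viewer there is one more tool, called after "Request:" by a JSON object that holds its "fn" and its "kwargs", one argument or row to a line. move_arm: Moves the arm, as the interface text tells. Its arguments: {"type":"object","properties":{"rows":{"type":"array"}},"required":["rows"]}

```bash
mkdir -p pics; python3 - <<'E'
from plant import manip
import cv2
s=manip.state(); print({k:s[k] for k in s})
for n in ("side","top","wrist"):
    f=manip.grab_frame(n); cv2.imwrite(f"pics/{n}0.png",f["color"][:,:,::-1]); print(n,f["intrinsics"],f["R"],f["t"])
E
```

```text
{'time': 0.0, 'joint_pos': array([-1.34598748e+00,  5.33659684e-02,  1.61428682e+00, -2.48889585e-05,
        1.47602443e+00, -1.19017308e-01]), 'joint_vel': array([-3.98783810e-05, -1.64468275e-03,  2.15490265e-04,  6.35616322e-04,
        4.14743032e-05, -4.51557732e-04]), 'joint_efforts': array([-1.13428880e-03, -3.93684483e+01, -3.70177174e+01, -2.29999287e-04,
        7.09614629e-03,  7.34543903e-06]), 'tool_pos': array([ 0.21052509, -0.58780953,  0.23006168]), 'tool_rot': array([-1.04016659e-03,  9.85258566e-01,  1.71068619e-01, -6.74765354e-05]), 'contact_force': array([-0.61862976, -0.29476729,  0.29147619]), 'ft_torque': array([-0.02414499, -0.07076196, -0.03006022]), 'gripper_width': 1.0021476350086997}
side [[542.84364148   0.         320.79316508]
 [  0.         542.84364148 238.61604372]
 [  0.           0.           1.        ]] [[-0.96795271 -0.25111088  0.0032988 ]
 [-0.19677931  0.75022957 -0.63121589]
 [ 0.15603032 -0.61163626 -0.77560017]] [0.5864415  0.21499345 1.03218898]
top [[442.81097531   0.         322.1383185 ]
 [  0.         442.81097531 244.39857311]
 [  0.           0.           1.        ]] [[-0.00902514 -0.99995831  0.00138933]
 [-0.98292293  0.008616   -0.18381586]
 [ 0.18379622 -0.00302457 -0.98295971]] [-0.03498603  0.6178811   0.89849279]
wrist [[397.51411213   0.         321.4594599 ]
 [  0.         397.51411213 240.93101023]
 [  0.           0.           1.        ]] [[ 0.33675546 -0.94158941 -0.00226788]
 [-0.89660787 -0.32140171  0.30462317]
 [-0.28755885 -0.10055011 -0.95247025]] [-0.62472719 -0.03999543  0.37998797]
```

View pics/side0.png

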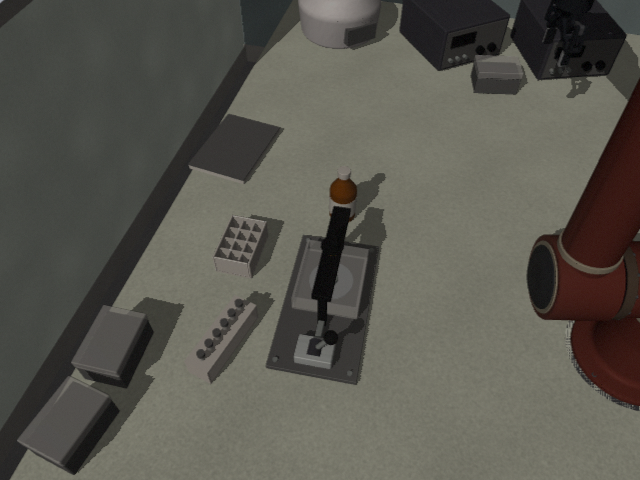

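View pics/top0.png

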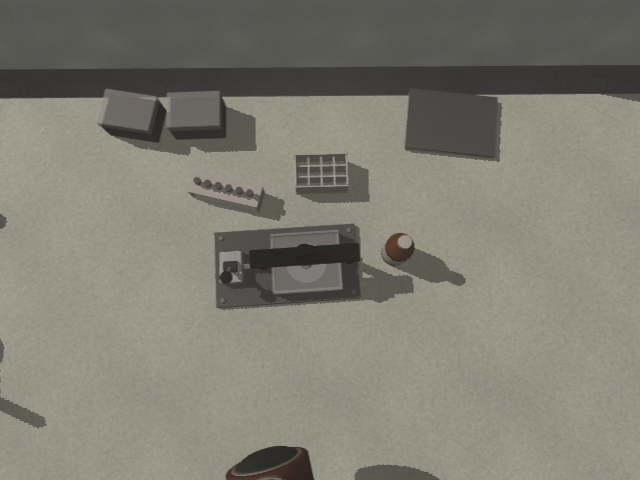

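View pics/wrist0.png

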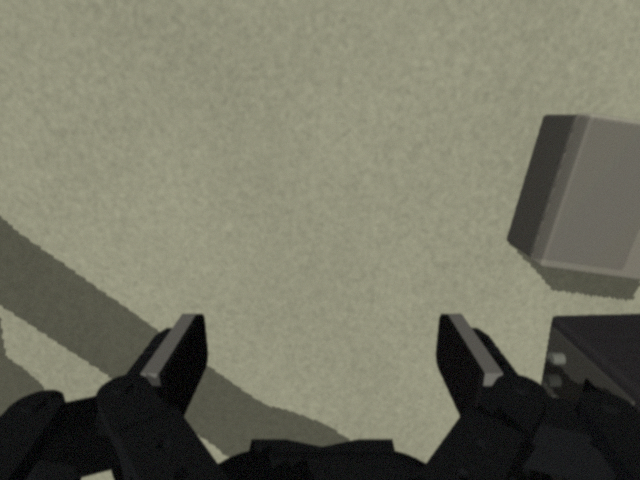

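The side view shows the stand near (325,310), with the bottle behind its bridge at (343,195). In the top view the base plate's corners are at about (215,233), (354,225), (360,298) and (218,307), the lever ball is at (227,277) and the knob is around (305,252). Next I'll measure these.

```bash
cat > h.py <<'E'
import numpy as np, cv2
from plant import manip
def ray(f,uv,z):
    K,R,t=f["intrinsics"],f["R"],f["t"]; c=-R.T@t
    d=R.T@np.linalg.inv(K)@np.array([uv[0],uv[1],1.]); return c+d*(z-c[2])/d[2]
def proj(f,X):
    p=f["intrinsics"]@(f["R"]@np.array(X)+f["t"]); return p[:2]/p[2]
def rel(S,o,yaw): # stand->world
    c,s=np.cos(yaw),np.sin(yaw); return np.array([o[0]+c*S[0]-s*S[1],o[1]+s*S[0]+c*S[1],S[2]])
E
python3 - <<'E'
from h import *
f=manip.grab_frame("top"); g=manip.grab_frame("side")
P=[ray(f,p,.012) for p in [(215,233),(354,225),(360,298),(218,307)]]
for p in P: print(p.round(4))
for a,b in((0,1),(1,2),(2,3),(3,0)): print(np.linalg.norm(P[a]-P[b]))
print("ball",ray(f,(227,277),.087), ray(g,(331,338),.087))
for n,fr,c in(("top",f,(225,215,150,105)),("side",g,(260,200,130,190))):
    x,y,w,h=c; im=fr["color"][y:y+h,x:x+w,::-1]
    im=np.clip(im.astype(float)*2.2,0,255).astype(np.uint8)
    k=min(800//w,600//h); cv2.imwrite(f"pics/{n}z.png",cv2.resize(im,None,fx=k,fy=k,interpolation=cv2.INTER_CUBIC)); print(n,k)
E
```

```text
[0.6545 0.2026 0.012 ]
[ 0.6704 -0.1137  0.012 ]
[ 0.5046 -0.1233  0.012 ]
[0.4877 0.1901 0.012 ]
0.31674126655866
0.16605312580317744
0.3138748439782311
0.16727658166756387
ball [0.54534989 0.15632156 0.087     ] [0.5457054  0.16181036 0.087     ]
top 5
side 3
```

View pics/topz.png

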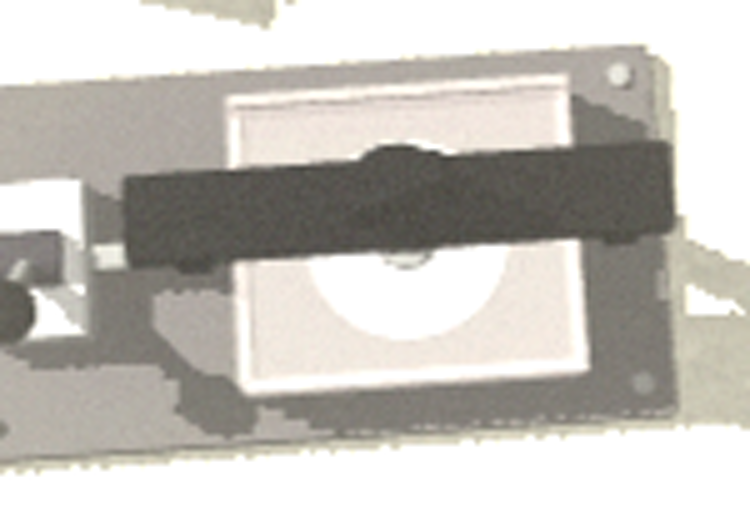

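View pics/sidez.png

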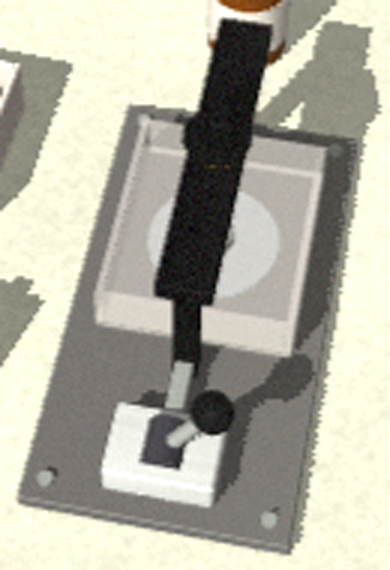

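```bash
python3 - <<'E'
from h import *
f=manip.grab_frame("top"); g=manip.grab_frame("side")
q=[(122,178),(133,268),(672,232),(668,143)]
P=[ray(f,(225+u/5,215+v/5),.126) for u,v in q]
for p in P: print(p.round(4))
c=np.mean(P,0); d=(P[0]+P[1]-P[2]-P[3])/2; yaw=np.arctan2(-d[0],d[1]); print("c",c,"len",np.linalg.norm(d),"yaw",yaw)
print("lever pred",rel((-.0288,.165,.087),c,yaw))
for n,fr in(("top",f),("side",g)):
    u,v=proj(fr,[c[0],c[1],.155]).astype(int); w=30
    im=fr["color"][v-w:v+w,u-w:u+w,::-1].astype(float)
    im=np.clip(im*6-40,0,255).astype(np.uint8); cv2.imwrite(f"pics/{n}k.png",cv2.resize(im,None,fx=8,fy=8,interpolation=cv2.INTER_CUBIC)); print(n,u,v)
E
```

```text
[0.5934 0.1049 0.126 ]
[0.5572 0.0998 0.126 ]
[ 0.5697 -0.114   0.126 ]
[ 0.6057 -0.1133  0.126 ]
c [ 0.58148547 -0.00561727  0.126     ] len 0.21636483745497814 yaw 0.05737423010990573
lever pred [0.5432713  0.15745976 0.087     ]
top 304 253
side 334 237
```

View pics/topk.png

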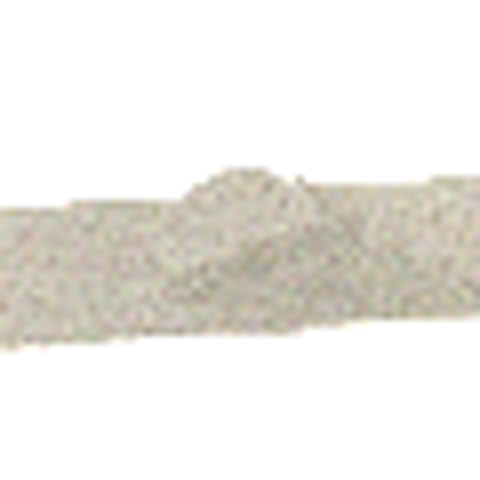

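View pics/sidek.png

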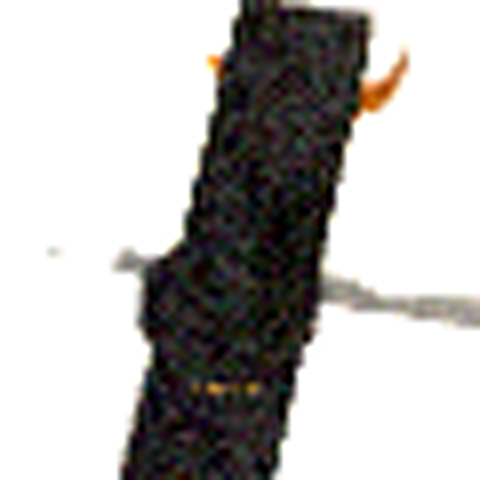

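Request:
{"fn": "move_arm", "kwargs": {
  "rows": [
    {"tz": -0.04,"jaw": 0},
    {"tz": -0.04,"jaw": 0},
    {"tx": 0.038,"ty": -0.03,"tz": -0.01,"jaw": 0},
    {"tx": 0.038,"ty": -0.03,"jaw": 0},
    {"tx": 0.038,"ty": -0.03,"jaw": 0},
    {"tx": 0.038,"ty": -0.03,"jaw": 0},
    {"tx": 0.038,"ty": -0.03,"jaw": 0},
    {"tx": 0.038,"ty": -0.03,"jaw": 0},
    {"tx": 0.038,"ty": -0.03,"jaw": 0},
    {"tx": 0.038,"ty": -0.03,"jaw": 0},
    {"tx": 0.038,"ty": -0.03,"jaw": 0},
    {"tx": 0.038,"ty": -0.03,"jaw": 0}
  ]
}}

```text
schema error: expected keys tx, ty, tz, ax, ay, az, jaw
```

Request:
{"fn": "move_arm", "kwargs": {
  "rows": [
    {"tx": 0,"ty": 0,"tz": -0.04,"ax": 0,"ay": 0,"az": 0,"jaw": 0},
    {"tx": 0,"ty": 0,"tz": -0.04,"ax": 0,"ay": 0,"az": 0,"jaw": 0},
    {"tx": 0.038,"ty": -0.03,"tz": -0.01,"ax": 0,"ay": 0,"az": 0,"jaw": 0},
    {"tx": 0.038,"ty": -0.03,"tz": 0,"ax": 0,"ay": 0,"az": 0,"jaw": 0},
    {"tx": 0.038,"ty": -0.03,"tz": 0,"ax": 0,"ay": 0,"az": 0,"jaw": 0},
    {"tx": 0.038,"ty": -0.03,"tz": 0,"ax": 0,"ay": 0,"az": 0,"jaw": 0},
    {"tx": 0.038,"ty": -0.03,"tz": 0,"ax": 0,"ay": 0,"az": 0,"jaw": 0},
    {"tx": 0.038,"ty": -0.03,"tz": 0,"ax": 0,"ay": 0,"az": 0,"jaw": 0},
    {"tx": 0.038,"ty": -0.03,"tz": 0,"ax": 0,"ay": 0,"az": 0,"jaw": 0},
    {"tx": 0.038,"ty": -0.03,"tz": 0,"ax": 0,"ay": 0,"az": 0,"jaw": 0},
    {"tx": 0.038,"ty": -0.03,"tz": 0,"ax": 0,"ay": 0,"az": 0,"jaw": 0},
    {"tx": 0.038,"ty": -0.03,"tz": 0,"ax": 0,"ay": 0,"az": 0,"jaw": 0}
  ]
}}

```text
time: 1.55
tool_pos: [0.4734, -0.1689, 0.326]
tool_rot: [0.001, 0.986, 0.165, 0.003]
contact_force: [1.1, 0.2, -0.2]
gripper_width: 1.001
```

```bash
cat >> h.py <<'E'
from scipy.spatial.transform import Rotation as Ro
def tool():
    s=manip.state(); q=s["tool_rot"]; return s,np.array(s["tool_pos"]),Ro.from_quat([q[1],q[2],q[3],q[0]])
def info(target=None):
    s,p,r=tool(); x=r.as_matrix()[:,0]
    print("t %.2f p %s yawx %.4f z %s j6 %.3f F %s M %s w %.3f"%(s["time"],p.round(4),np.arctan2(x[1],x[0]),r.as_matrix()[:,2].round(4),s["joint_pos"][5],s["contact_force"].round(2),s["ft_torque"].round(3),s["gripper_width"]))
    if target is not None: print("tool shift",r.inv().apply(np.array(target)-p).round(4))
E
python3 -c "
from h import *
info((.581,-.006,.33))"
```

```text
t 1.55 p [ 0.4734 -0.1689  0.326 ] yawx 0.3312 z [ 5.4e-03 -7.0e-04 -1.0e+00] j6 0.748 F [ 1.07  0.21 -0.23] M [-0.014 -0.015  0.019] w 1.001
tool shift [ 0.1547 -0.1191 -0.0035]
```

Request:
{"fn": "move_arm", "kwargs": {
  "rows": [
    {"tx": 0.035,"ty": -0.027,"tz": 0,"ax": 0,"ay": 0,"az": 0,"jaw": 0},
    {"tx": 0.035,"ty": -0.027,"tz": 0,"ax": 0,"ay": 0,"az": 0,"jaw": 0},
    {"tx": 0.035,"ty": -0.027,"tz": 0,"ax": 0,"ay": 0,"az": 0,"jaw": 0},
    {"tx": 0.035,"ty": -0.027,"tz": 0,"ax": 0,"ay": 0,"az": 0,"jaw": 0},
    {"tx": 0.02,"ty": -0.016,"tz": 0,"ax": 0,"ay": 0,"az": 0,"jaw": 0},
    {"tx": 0,"ty": 0,"tz": 0,"ax": 0,"ay": 0,"az": 0,"jaw": 0}
  ]
}}

```text
time: 2.15
tool_pos: [0.5892, 0.0142, 0.327]
tool_rot: [0.001, 0.986, 0.169, 0.004]
contact_force: [-0.5, -0.4, -0.3]
gripper_width: 1.0
```

```bash
python3 -c "
from h import *
info((.581,-.006,.33))
f=manip.grab_frame('wrist'); im=f['color'][:,:,::-1].astype(float)
np.save('w1.npy',f['color'])
cv2.imwrite('pics/w1.png',np.clip(im*3,0,255).astype(np.uint8))
print(proj(f,(.581,-.006,.172)))"
```

```text
t 2.15 p [0.5892 0.0142 0.327 ] yawx 0.3396 z [ 8.1e-03 -7.0e-04 -1.0e+00] j6 1.129 F [-0.5  -0.4  -0.32] M [ 0.008  0.    -0.047] w 1.000
tool shift [-0.0144  0.0163 -0.003 ]
[340.60008222 238.21180434]
```

View pics/w1.png

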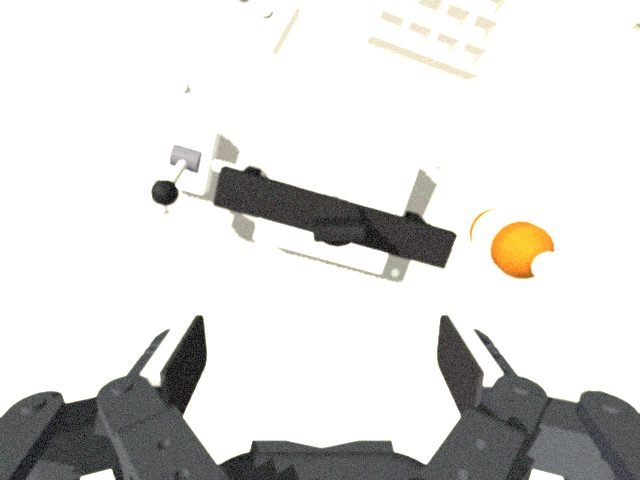

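The knob shows up at about (340,232), the lever ball at (164,192) and the bottle at (525,250). I'll zoom in on the knob.

```bash
python3 -c "
from h import *
im=np.load('w1.npy').astype(float)
for i in range(5): im=im+manip.grab_frame('wrist')['color']
im/=6
c=im[200:265,300:385,::-1]
print(np.percentile(c.mean(2),[1,10,30,50]))
cv2.imwrite('pics/w1k.png',cv2.resize(np.clip((c-3)*7,0,255).astype(np.uint8),None,fx=8,fy=8,interpolation=cv2.INTER_CUBIC))"
```

```text
[ 9.66666667 14.13333333 19.38888889 22.11111111]
```

View pics/w1k.png

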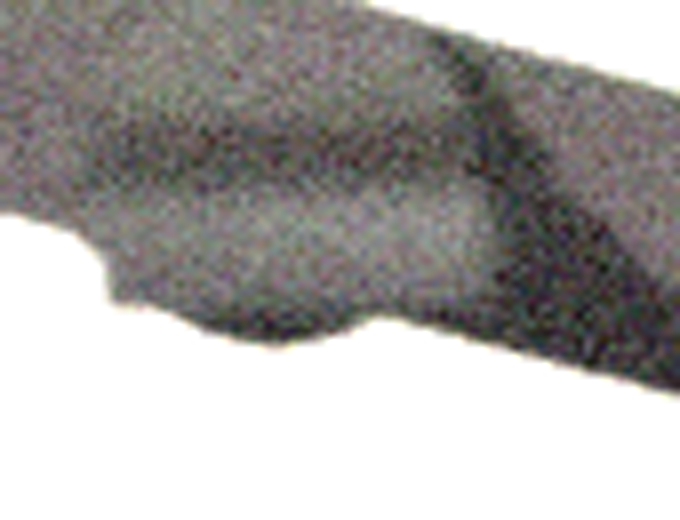

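The bar's top face runs nearly horizontally in the zoom, from (105,190–300) to (490,180–310). Its centre is at about pixel (337,230.6).

```bash
python3 -c "
from h import *
f=manip.grab_frame('wrist')
Z=lambda u,v:(300+u/8,200+v/8)
C=[ray(f,Z(*p),.172) for p in [(100,187),(112,300),(490,310),(482,181)]]
for p in C: print(p.round(4))
print('c',np.mean(C,0),'lens',[np.linalg.norm(C[i]-C[(i+1)%4]).round(4) for i in range(4)])
d=C[3]+C[2]-C[0]-C[1]; print('bar ang',np.arctan2(d[1],d[0]))
B=[ray(f,p,.126) for p in [(218,167),(214,205),(447,267),(457,232)]]
for p in B: print(p.round(4))
d=(B[0]+B[1]-B[2]-B[3])/2
print('bridge',np.mean(B,0),np.linalg.norm(d),np.arctan2(-d[0],d[1]))
print('ball',ray(f,(164,192),.087))
"
```

```text
[0.5837 0.0146 0.172 ]
[0.5733 0.0098 0.172 ]
[ 0.5844 -0.0256  0.172 ]
[ 0.5964 -0.0202  0.172 ]
c [ 0.58446548 -0.00536576  0.172     ] lens [np.float64(0.0115), np.float64(0.0372), np.float64(0.0131), np.float64(0.0371)]
bar ang -1.2443279923949375
[0.5929 0.1041 0.126 ]
[0.5595 0.099  0.126 ]
[ 0.5731 -0.12    0.126 ]
[ 0.607  -0.1145  0.126 ]
bridge [ 0.58311206 -0.0078529   0.126     ] 0.2192840450030905 0.06310158139692354
ball [0.54479683 0.15539799 0.087     ]
```

Request:
{"fn": "move_arm", "kwargs": {
  "rows": [
    {"tx": -0.014,"ty": 0.016,"tz": 0,"ax": 0,"ay": 0,"az": -8.5,"jaw": 0},
    {"tx": 0,"ty": 0,"tz": 0,"ax": 0,"ay": 0,"az": -8.5,"jaw": 0},
    {"tx": 0,"ty": 0,"tz": 0,"ax": 0,"ay": 0,"az": -8.5,"jaw": 0},
    {"tx": 0,"ty": 0,"tz": 0,"ax": 0,"ay": 0,"az": -8.5,"jaw": 0},
    {"tx": 0,"ty": 0,"tz": 0,"ax": 0,"ay": 0,"az": -8.5,"jaw": 0},
    {"tx": 0,"ty": 0,"tz": 0,"ax": 0,"ay": 0,"az": -8.5,"jaw": 0},
    {"tx": 0,"ty": 0,"tz": 0,"ax": 0,"ay": 0,"az": -8.5,"jaw": 0},
    {"tx": 0,"ty": 0,"tz": 0,"ax": 0,"ay": 0,"az": -8.5,"jaw": 0},
    {"tx": 0,"ty": 0,"tz": 0,"ax": 0,"ay": 0,"az": -8.5,"jaw": 0},
    {"tx": 0,"ty": 0,"tz": 0,"ax": 0,"ay": 0,"az": -8.5,"jaw": 0},
    {"tx": 0,"ty": 0,"tz": 0,"ax": 0,"ay": 0,"az": -4,"jaw": 0},
    {"tx": 0,"ty": 0,"tz": 0,"ax": 0,"ay": 0,"az": 0,"jaw": 0}
  ]
}}

```text
time: 3.7
tool_pos: [0.5756, -0.0217, 0.3303]
tool_rot: [0.006, 0.578, 0.816, 0.002]
contact_force: [0.1, 0.5, -0.5]
gripper_width: 1.001
```

```bash
python3 -c "
from h import *
info((.583,-.0065,.23))"
```

```text
t 3.70 p [ 0.5756 -0.0217  0.3303] yawx 1.9079 z [ 0.0133 -0.0037 -0.9999] j6 -0.503 F [ 0.11  0.5  -0.5 ] M [ 0.013 -0.005  0.021] w 1.001
tool shift [0.0127 0.0108 0.1004]
```

Request:
{"fn": "move_arm", "kwargs": {
  "rows": [
    {"tx": 0.012,"ty": 0.01,"tz": 0.03,"ax": 0.65,"ay": 0.45,"az": 0,"jaw": 0},
    {"tx": 0,"ty": 0,"tz": 0.04,"ax": 0,"ay": 0,"az": 0,"jaw": 0},
    {"tx": 0,"ty": 0,"tz": 0.03,"ax": 0,"ay": 0,"az": 0,"jaw": 0},
    {"tx": 0,"ty": 0,"tz": 0,"ax": 0,"ay": 0,"az": 0,"jaw": 0}
  ]
}}

```text
time: 4.1
tool_pos: [0.5825, -0.0096, 0.2309]
tool_rot: [0.003, 0.583, 0.812, 0.001]
contact_force: [-1.2, 0.1, -0.3]
gripper_width: 0.998
```

```bash
python3 -c "
from h import *
info((.583,-.0065,.23))
im=0
for i in range(3):
  f=manip.grab_frame('wrist'); im=im+f['color'].astype(float)/3
c=im[:,:,::-1]
cv2.imwrite('pics/w2.png',np.clip((c-2)*5,0,255).astype(np.uint8))
print(proj(f,(.583,-.0065,.172)))
"
```

```text
t 4.10 p [ 0.5825 -0.0096  0.2309] yawx 1.8963 z [ 0.0063 -0.0011 -1.    ] j6 -0.470 F [-1.2   0.07 -0.35] M [-0.015  0.003  0.023] w 0.998
tool shift [0.0027 0.0015 0.0009]
[319.90100247 252.86600707]
```

View pics/w2.png

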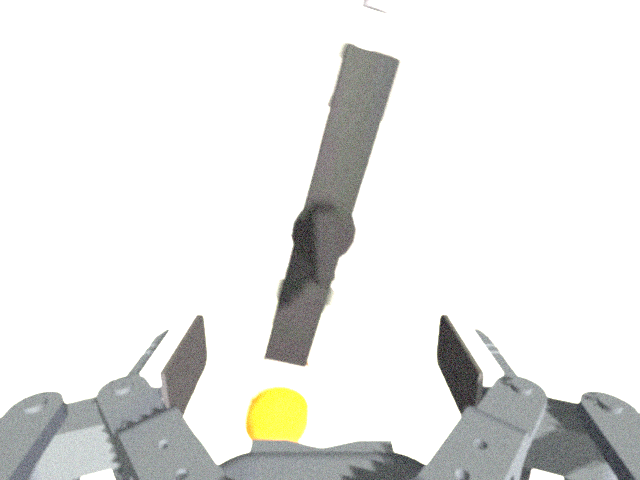

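The disc is at about (323,232) and the bar lies roughly along image vertical. The bottle is at (278,415), clear of the fingers. I'll zoom to check alignment.

```bash
python3 -c "
from h import *
im=0
for i in range(4):
  f=manip.grab_frame('wrist'); im=im+f['color'].astype(float)/4
c=im[190:300,270:380,::-1]
cv2.imwrite('pics/w2k.png',cv2.resize(np.clip((c-4)*9,0,255).astype(np.uint8),None,fx=5,fy=5,interpolation=cv2.INTER_CUBIC))
"
```

```text
(no output)
```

View pics/w2k.png

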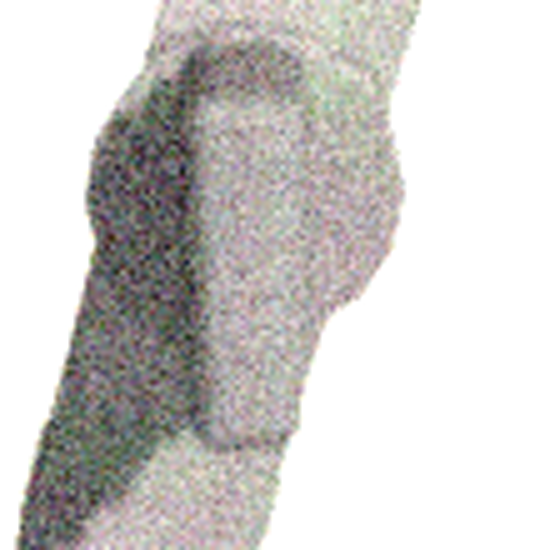

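```bash
python3 -c "
from h import *
f=manip.grab_frame('wrist')
C=[ray(f,(270+u/5,190+v/5),.172) for u,v in [(197,96),(205,440),(296,440),(306,96)]]
c=np.mean(C,0);print(c,[np.linalg.norm(C[i]-C[(i+1)%4]).round(4) for i in range(4)])
d=C[0]+C[3]-C[1]-C[2]; print(np.arctan2(d[1],d[0]))
info((c[0],c[1],.145))
"
```

```text
[ 0.58353511 -0.00252991  0.172     ] [np.float64(0.0402), np.float64(0.0104), np.float64(0.0402), np.float64(0.0117)]
1.8942123498629082
t 4.50 p [ 0.586  -0.0096  0.2382] yawx 1.8982 z [ 0.0182 -0.0028 -0.9998] j6 -0.471 F [ 0.69 -0.41  0.02] M [-0.046  0.003 -0.009] w 1.006
tool shift [ 0.0083 -0.0016  0.0931]
```

```bash
python3 -c "
from h import *
for i in range(5):
  info(); manip.grab_frame('top')
"
```

```text
t 4.50 p [ 0.586  -0.0096  0.2382] yawx 1.8982 z [ 0.0182 -0.0028 -0.9998] j6 -0.471 F [ 0.69 -0.41  0.02] M [-0.046  0.003 -0.009] w 1.006
t 4.55 p [ 0.5858 -0.0096  0.2377] yawx 1.8984 z [ 0.0175 -0.0027 -0.9998] j6 -0.471 F [ 1.1  -0.53  0.47] M [ 0.02  -0.016 -0.009] w 0.997
t 4.60 p [ 0.5857 -0.0095  0.2373] yawx 1.8985 z [ 0.0169 -0.0025 -0.9999] j6 -0.471 F [-0.33 -0.37  0.2 ] M [ 0.071  0.    -0.017] w 1.003
t 4.65 p [ 0.5855 -0.0095  0.237 ] yawx 1.8985 z [ 0.0163 -0.0025 -0.9999] j6 -0.471 F [ 0.28 -0.27  0.58] M [-0.008 -0.027  0.034] w 1.001
t 4.70 p [ 0.5854 -0.0094  0.2367] yawx 1.8986 z [ 0.0159 -0.0024 -0.9999] j6 -0.471 F [-0.03 -0.64 -0.48] M [-0.037 -0.007 -0.03 ] w 1.000
```

```bash
python3 -c "
from h import *
im=0
f0=manip.grab_frame('wrist');im=f0['color'].astype(float)
for i in range(3):
  f=manip.grab_frame('wrist'); im=im+f['color'].astype(float)
im/=4
import pickle; pickle.dump((f0,f),open('f3.pkl','wb'))
c=im[170:310,260:390,::-1]
cv2.imwrite('pics/w3k.png',cv2.resize(np.clip((cv2.GaussianBlur(c,(3,3),0)-4)*9,0,255).astype(np.uint8),None,fx=4,fy=4,interpolation=cv2.INTER_CUBIC))
info()
"
```

```text
t 4.95 p [ 0.5852 -0.0094  0.2361] yawx 1.8986 z [ 0.0151 -0.0023 -0.9999] j6 -0.471 F [ 0.03 -0.17  0.12] M [ 0.016 -0.016  0.042] w 1.000
```

View pics/w3k.png

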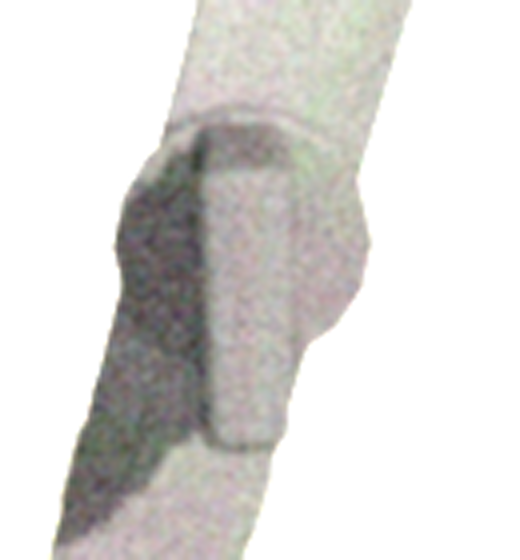

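The bar's top face corners are at (203,165), (292,165), (282,442) and (210,442) in the zoom. The disc's outline spans x from 117 to 369, with its top at y = 105.

```bash
python3 -c "
from h import *
import pickle; f=pickle.load(open('f3.pkl','rb'))[1]
Z=lambda u,v:(260+u/4,170+v/4)
C=[ray(f,Z(*p),.172) for p in [(203,165),(210,442),(282,442),(292,165)]]
c=np.mean(C,0);print(c,[np.linalg.norm(C[i]-C[(i+1)%4]).round(4) for i in range(4)])
d=C[0]+C[3]-C[1]-C[2]; print(np.arctan2(d[1],d[0]))
a,b,t=[ray(f,Z(*p),.138) for p in [(117,243),(369,243),(243,105)]]
print('disc',np.linalg.norm(a-b),(a+b)/2,t)
x=(t-(a+b)/2);print('c from top', t-x/np.linalg.norm(x)*.022)
info((.5835,-.0045,.147))
"
```

```text
[ 0.58317674 -0.00245304  0.172     ] [np.float64(0.0401), np.float64(0.0102), np.float64(0.0401), np.float64(0.0119)]
1.8933840824340127
disc 0.03971147013048989 [ 0.58340338 -0.003387    0.138     ] [0.57629359 0.01750565 0.138     ]
c from top [ 0.58338107 -0.00332144  0.138     ]
t 4.95 p [ 0.5852 -0.0094  0.2361] yawx 1.8986 z [ 0.0151 -0.0023 -0.9999] j6 -0.471 F [ 0.03 -0.17  0.12] M [ 0.016 -0.016  0.042] w 1.000
tool shift [ 0.0058 -0.0012  0.0891]
```

Request:
{"fn": "move_arm", "kwargs": {
  "rows": [
    {"tx": 0.006,"ty": -0.001,"tz": 0.025,"ax": 0.7,"ay": 0.4,"az": 0,"jaw": 0},
    {"tx": 0,"ty": 0,"tz": 0.025,"ax": 0,"ay": 0,"az": 0,"jaw": 0},
    {"tx": 0,"ty": 0,"tz": 0.012,"ax": 0,"ay": 0,"az": 0,"jaw": 0},
    {"tx": 0,"ty": 0,"tz": 0.005,"ax": 0,"ay": 0,"az": 0,"jaw": 0},
    {"tx": 0,"ty": 0,"tz": 0,"ax": 0,"ay": 0,"az": 0,"jaw": 0},
    {"tx": 0,"ty": 0,"tz": 0,"ax": 0,"ay": 0,"az": 0,"jaw": 0}
  ]
}}

```text
time: 5.55
tool_pos: [0.5818, -0.0031, 0.1638]
tool_rot: [-0.001, 0.582, 0.813, -0.0]
contact_force: [0.4, 0.8, -0.1]
gripper_width: 0.997
```

```bash
python3 -c "
from h import *
for i in range(3):
  info((.5833,-.0045,.144)); manip.grab_frame('top')
"
```

```text
t 5.55 p [ 0.5818 -0.0031  0.1638] yawx 1.8987 z [-0.0021  0.0012 -1.    ] j6 -0.462 F [ 0.43  0.75 -0.06] M [-0.054  0.024  0.057] w 0.997
tool shift [-0.0018  0.001   0.0198]
t 5.60 p [ 0.5819 -0.0031  0.164 ] yawx 1.8987 z [-0.0018  0.0011 -1.    ] j6 -0.462 F [ 0.26 -0.58  0.02] M [-0.058  0.016 -0.031] w 1.002
tool shift [-0.0018  0.0009  0.02  ]
t 5.65 p [ 0.5821 -0.0032  0.1644] yawx 1.8987 z [-0.0011  0.001  -1.    ] j6 -0.462 F [-0.3   0.2   0.54] M [-0.035 -0.042 -0.017] w 1.000
tool shift [-0.0016  0.0007  0.0204]
```

Request:
{"fn": "move_arm", "kwargs": {
  "rows": [
    {"tx": -0.001,"ty": 0.001,"tz": 0.01,"ax": 0,"ay": 0,"az": 0,"jaw": 0},
    {"tx": 0,"ty": 0,"tz": 0.008,"ax": 0,"ay": 0,"az": 0,"jaw": 0},
    {"tx": 0,"ty": 0,"tz": 0.002,"ax": 0,"ay": 0,"az": 0,"jaw": 0},
    {"tx": 0,"ty": 0,"tz": 0,"ax": 0,"ay": 0,"az": 0,"jaw": 0},
    {"tx": 0,"ty": 0,"tz": 0,"ax": 0,"ay": 0,"az": 0,"jaw": 120},
    {"tx": 0,"ty": 0,"tz": 0,"ax": 0,"ay": 0,"az": 0,"jaw": 160}
  ]
}}

```text
time: 6.3
tool_pos: [0.5846, -0.0041, 0.1446]
tool_rot: [0.001, 0.582, 0.813, 0.001]
contact_force: [0.4, 0.6, -0.5]
gripper_width: 0.695
```

```bash
python3 -c "
from h import *
info((.5833,-.0045,.144))
im=0
f=manip.grab_frame('wrist');c=f['color'].astype(float)[:,:,::-1]
cv2.imwrite('pics/w4.png',np.clip((c-2)*5,0,255).astype(np.uint8))
info()
"
```

```text
t 6.30 p [ 0.5846 -0.0041  0.1446] yawx 1.8985 z [ 2.3e-03  6.0e-04 -1.0e+00] j6 -0.463 F [ 0.37  0.58 -0.46] M [ 0.021 -0.019 -0.023] w 0.695
tool shift [ 0.0001 -0.0013  0.0006]
t 6.35 p [ 0.5846 -0.0041  0.1446] yawx 1.8985 z [ 2.4e-03  6.0e-04 -1.0e+00] j6 -0.463 F [ 0.25 -0.55 -0.41] M [-0.037  0.056  0.05 ] w 0.606
```

View pics/w4.png

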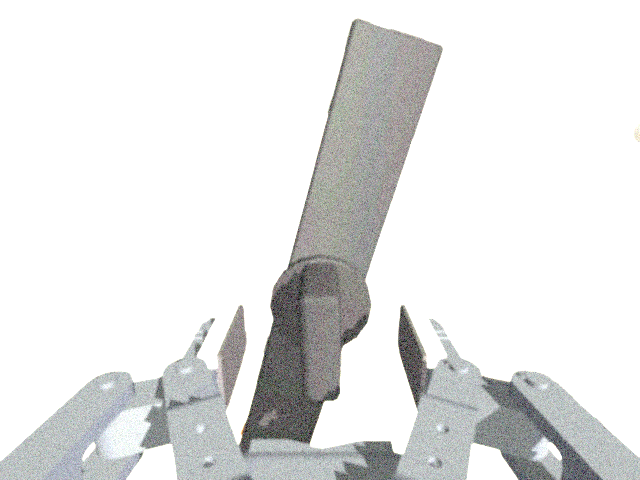

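Request:
{"fn": "move_arm", "kwargs": {
  "rows": [
    {"tx": 0,"ty": 0,"tz": 0,"ax": 0,"ay": 0,"az": 0,"jaw": 200},
    {"tx": 0,"ty": 0,"tz": 0,"ax": 0,"ay": 0,"az": 0,"jaw": 255},
    {"tx": 0,"ty": 0,"tz": 0,"ax": 0,"ay": 0,"az": 0,"jaw": 255},
    {"tx": 0,"ty": 0,"tz": 0,"ax": 0,"ay": 0,"az": 0,"jaw": 255}
  ]
}}

```text
time: 6.75
tool_pos: [0.5843, -0.0041, 0.1454]
tool_rot: [0.001, 0.582, 0.813, 0.001]
contact_force: [0.1, 0.7, -0.5]
gripper_width: 0.152
```

```bash
python3 -c "
from h import *
s=manip.state();print(s['joint_efforts'].round(3));info()
f=manip.grab_frame('wrist');c=f['color'].astype(float)[:,:,::-1]
cv2.imwrite('pics/w5.png',np.clip((c-2)*5,0,255).astype(np.uint8))
s=manip.state();print(s['joint_efforts'].round(3));info()
"
```

```text
[ 3.7000e-02 -3.6659e+01 -3.5721e+01  2.0000e-02  1.4000e-02  4.0000e-03]
t 6.75 p [ 0.5843 -0.0041  0.1454] yawx 1.8986 z [ 1.6e-03  3.0e-04 -1.0e+00] j6 -0.463 F [ 0.14  0.73 -0.48] M [ 0.032 -0.061 -0.003] w 0.152
[ 7.3000e-02 -3.6083e+01 -3.5527e+01  7.6000e-02 -2.9200e-01  5.0000e-03]
t 6.80 p [ 0.5844 -0.0042  0.1454] yawx 1.8986 z [ 1.7e-03  3.0e-04 -1.0e+00] j6 -0.463 F [-1.45 -0.98  1.17] M [-0.028  0.18   0.039] w 0.153
```

View pics/w5.png

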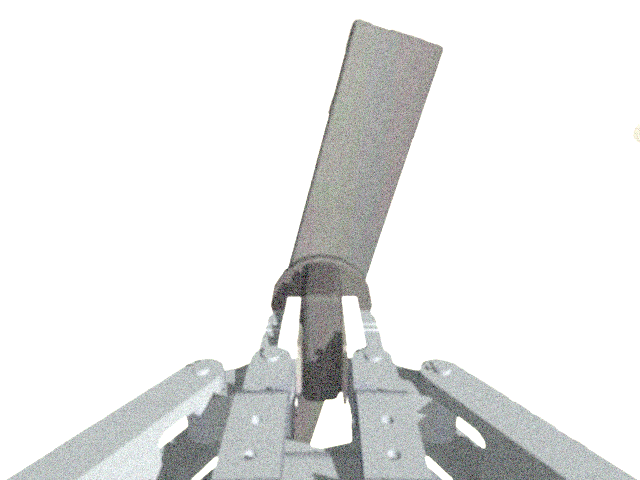

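The bar is gripped, with an opening of 0.152 (about 13 mm). I'll now turn clockwise in small steps and read the torque after each one.

```bash
cat > r.py <<'E'
from h import *
s,p,r=tool(); x=r.as_matrix()[:,0]; z=r.as_matrix()[:,2]
print("t %.2f yaw %.2fdeg j6 %.3f eff6 %.3f eff1 %.2f Mz %.3f M %s F %s p %s zt %s"%(s["time"],np.degrees(np.arctan2(x[1],x[0])),s["joint_pos"][5],s["joint_efforts"][5],s["joint_efforts"][0],s["ft_torque"][2],s["ft_torque"][:2].round(2),s["contact_force"].round(1),p.round(4),z[:2].round(3)))
E
python3 r.py
```

```text
t 6.80 yaw 108.78deg j6 -0.463 eff6 0.005 eff1 0.07 Mz 0.039 M [-0.03  0.18] F [-1.4 -1.   1.2] p [ 0.5844 -0.0042  0.1454] zt [0.002 0.   ]
```

Request:
{"fn": "move_arm", "kwargs": {
  "rows": [
    {"tx": 0,"ty": 0,"tz": 0,"ax": 0,"ay": 0,"az": 4,"jaw": 255}
  ]
}}

```text
time: 6.9
tool_pos: [0.5843, -0.0042, 0.1454]
tool_rot: [0.001, 0.611, 0.792, 0.001]
contact_force: [-2.3, -0.0, 0.3]
gripper_width: 0.15
```

```bash
python3 r.py
```

```text
t 6.90 yaw 104.69deg j6 -0.391 eff6 -0.819 eff1 0.12 Mz 0.008 M [-0.01  0.25] F [-2.3 -0.   0.3] p [ 0.5843 -0.0042  0.1454] zt [0.002 0.   ]
```

Request:
{"fn": "move_arm", "kwargs": {
  "rows": [
    {"tx": 0,"ty": 0,"tz": 0,"ax": 0,"ay": 0,"az": 4,"jaw": 255}
  ]
}}

```text
time: 7.0
tool_pos: [0.5842, -0.0042, 0.1454]
tool_rot: [0.0, 0.639, 0.769, 0.0]
contact_force: [-1.9, 0.0, -0.2]
gripper_width: 0.151
```

```bash
python3 r.py
```

```text
t 7.00 yaw 100.52deg j6 -0.318 eff6 -0.595 eff1 0.09 Mz 0.023 M [-0.02  0.18] F [-1.9  0.  -0.2] p [ 0.5842 -0.0042  0.1454] zt [0.001 0.   ]
```

Request:
{"fn": "move_arm", "kwargs": {
  "rows": [
    {"tx": 0,"ty": 0,"tz": 0,"ax": 0,"ay": 0,"az": 4,"jaw": 255}
  ]
}}

```text
time: 7.1
tool_pos: [0.5841, -0.0043, 0.1453]
tool_rot: [0.0, 0.667, 0.745, 0.0]
contact_force: [-1.1, -0.6, 1.5]
gripper_width: 0.154
```

```bash
python3 r.py
```

```text
t 7.10 yaw 96.36deg j6 -0.246 eff6 -0.507 eff1 -0.02 Mz 0.168 M [-0.01  0.24] F [-1.1 -0.6  1.5] p [ 0.5841 -0.0043  0.1453] zt [0.001 0.   ]
```

Request:
{"fn": "move_arm", "kwargs": {
  "rows": [
    {"tx": 0,"ty": 0,"tz": 0,"ax": 0,"ay": 0,"az": 4,"jaw": 255}
  ]
}}

```text
time: 7.2
tool_pos: [0.584, -0.0043, 0.1454]
tool_rot: [0.0, 0.693, 0.721, 0.0]
contact_force: [-1.0, -0.5, 1.3]
gripper_width: 0.153
```

```bash
python3 r.py
```

```text
t 7.20 yaw 92.21deg j6 -0.173 eff6 -0.447 eff1 -0.10 Mz 0.120 M [-0.05  0.18] F [-1.  -0.5  1.3] p [ 0.584  -0.0043  0.1454] zt [ 0.001 -0.   ]
```

```bash
cat > r2.py <<'E'
from h import *
a=manip.state(); e=[a["joint_efforts"][5]]; m=[a["ft_torque"][2]]
for i in range(2):
    manip.grab_frame("top"); b=manip.state(); e.append(b["joint_efforts"][5]); m.append(b["ft_torque"][2])
s,p,r=tool(); x=r.as_matrix()[:,0]
print("t %.2f yaw %.2f j6 %.3f eff %s Mz %s mean %.3f F %s p %s w %.3f"%(s["time"],np.degrees(np.arctan2(x[1],x[0])),s["joint_pos"][5],np.round(e,3),np.round(m,3),np.mean(m),s["contact_force"].round(1),p.round(4),s["gripper_width"]))
E
python3 r2.py
```

```text
t 7.30 yaw 92.39 j6 -0.176 eff [-0.447  0.312  0.441] Mz [0.12  0.097 0.113] mean 0.110 F [-1.6  0.1  0.5] p [ 0.584  -0.0043  0.1454] w 0.150
```

Request:
{"fn": "move_arm", "kwargs": {
  "rows": [
    {"tx": 0,"ty": 0,"tz": 0,"ax": 0,"ay": 0,"az": 4,"jaw": 255}
  ]
}}

```text
time: 7.4
tool_pos: [0.584, -0.0043, 0.1454]
tool_rot: [0.0, 0.717, 0.697, 0.0]
contact_force: [-1.9, 0.0, 0.1]
gripper_width: 0.155
```

```bash
python3 r2.py
```

```text
t 7.50 yaw 88.48 j6 -0.108 eff [-0.631  0.282  0.429] Mz [0.203 0.102 0.148] mean 0.151 F [-1.9 -0.2  0.1] p [ 0.584  -0.0043  0.1454] w 0.153
```

Request:
{"fn": "move_arm", "kwargs": {
  "rows": [
    {"tx": 0,"ty": 0,"tz": 0,"ax": 0,"ay": 0,"az": 4,"jaw": 255}
  ]
}}

```text
time: 7.6
tool_pos: [0.5839, -0.0043, 0.1454]
tool_rot: [0.0, 0.74, 0.673, 0.0]
contact_force: [-1.9, -0.5, 0.3]
gripper_width: 0.151
```

```bash
python3 r2.py
```

```text
t 7.70 yaw 84.61 j6 -0.041 eff [-0.627  0.253  0.369] Mz [0.171 0.133 0.122] mean 0.142 F [-1.9 -0.3  0.4] p [ 0.5839 -0.0043  0.1454] w 0.151
```

Request:
{"fn": "move_arm", "kwargs": {
  "rows": [
    {"tx": 0,"ty": 0,"tz": 0,"ax": 0,"ay": 0,"az": 4,"jaw": 255}
  ]
}}

```text
time: 7.8
tool_pos: [0.5838, -0.0043, 0.1454]
tool_rot: [0.0, 0.762, 0.647, 0.0]
contact_force: [-2.7, -0.7, 2.1]
gripper_width: 0.149
```

```bash
python3 r2.py
```

```text
t 7.90 yaw 80.74 j6 0.027 eff [-0.736  0.12   0.267] Mz [ 0.093  0.001 -0.003] mean 0.030 F [-1.3 -0.5  1. ] p [ 0.5838 -0.0043  0.1454] w 0.153
```

Request:
{"fn": "move_arm", "kwargs": {
  "rows": [
    {"tx": 0,"ty": 0,"tz": 0,"ax": 0,"ay": 0,"az": 4,"jaw": 255},
    {"tx": 0,"ty": 0,"tz": 0,"ax": 0,"ay": 0,"az": 4,"jaw": 255}
  ]
}}

```text
time: 8.1
tool_pos: [0.5836, -0.0043, 0.1454]
tool_rot: [-0.0, 0.805, 0.594, -0.0]
contact_force: [-2.3, 0.3, 0.6]
gripper_width: 0.147
```

```bash
python3 r2.py
```

```text
t 8.20 yaw 72.99 j6 0.162 eff [-0.562  0.189  0.29 ] Mz [ 0.004 -0.002 -0.012] mean -0.004 F [-2.3  0.8  2.1] p [ 0.5836 -0.0043  0.1454] w 0.151
```

Request:
{"fn": "move_arm", "kwargs": {
  "rows": [
    {"tx": 0,"ty": 0,"tz": 0,"ax": 0,"ay": 0,"az": 4,"jaw": 255}
  ]
}}

```text
time: 8.3
tool_pos: [0.5835, -0.0043, 0.1454]
tool_rot: [-0.0, 0.824, 0.567, -0.0]
contact_force: [-3.6, 0.4, 1.5]
gripper_width: 0.15
```

```bash
python3 r2.py
```

```text
t 8.40 yaw 69.17 j6 0.229 eff [-0.731  0.177  0.312] Mz [0.03  0.026 0.093] mean 0.050 F [-2.8 -0.3  1.1] p [ 0.5836 -0.0043  0.1454] w 0.156
```

Request:
{"fn": "move_arm", "kwargs": {
  "rows": [
    {"tx": 0,"ty": 0,"tz": 0,"ax": 0,"ay": 0,"az": 4,"jaw": 255}
  ]
}}

```text
time: 8.5
tool_pos: [0.5835, -0.0043, 0.1454]
tool_rot: [-0.0, 0.842, 0.54, -0.0]
contact_force: [-2.1, 0.7, 1.0]
gripper_width: 0.151
```

```bash
python3 r2.py
```

```text
t 8.60 yaw 65.36 j6 0.295 eff [-0.675  0.228  0.36 ] Mz [0.11  0.057 0.047] mean 0.072 F [-1.9  0.   1.2] p [ 0.5835 -0.0043  0.1454] w 0.154
```

Request:
{"fn": "move_arm", "kwargs": {
  "rows": [
    {"tx": 0,"ty": 0,"tz": 0,"ax": 0,"ay": 0,"az": 4,"jaw": 255}
  ]
}}

```text
time: 8.7
tool_pos: [0.5834, -0.0042, 0.1454]
tool_rot: [-0.0, 0.859, 0.511, -0.0]
contact_force: [-2.3, -0.5, 1.5]
gripper_width: 0.155
```

```bash
python3 r2.py
```

```text
t 8.80 yaw 61.55 j6 0.362 eff [-0.629  0.269  0.399] Mz [0.145 0.17  0.125] mean 0.147 F [-1.3  0.1  1.1] p [ 0.5834 -0.0042  0.1453] w 0.156
```

Request:
{"fn": "move_arm", "kwargs": {
  "rows": [
    {"tx": 0,"ty": 0,"tz": 0,"ax": 0,"ay": 0,"az": 3,"jaw": 255}
  ]
}}

```text
time: 8.9
tool_pos: [0.5833, -0.0042, 0.1454]
tool_rot: [-0.0, 0.872, 0.49, -0.0]
contact_force: [-2.5, -0.6, 2.2]
gripper_width: 0.154
```

```bash
python3 r2.py
```

```text
t 9.00 yaw 58.74 j6 0.411 eff [-0.408  0.253  0.336] Mz [0.19  0.167 0.154] mean 0.170 F [-2.4 -0.1  1.5] p [ 0.5833 -0.0042  0.1454] w 0.149
```

Request:
{"fn": "move_arm", "kwargs": {
  "rows": [
    {"tx": 0,"ty": 0,"tz": 0,"ax": 0,"ay": 0,"az": 3,"jaw": 255}
  ]
}}

```text
time: 9.1
tool_pos: [0.5833, -0.0042, 0.1454]
tool_rot: [-0.0, 0.883, 0.469, -0.001]
contact_force: [-2.5, 0.3, 0.9]
gripper_width: 0.152
```

```bash
python3 r2.py
```

```text
t 9.20 yaw 55.91 j6 0.460 eff [-0.414  0.236  0.313] Mz [0.169 0.108 0.129] mean 0.135 F [-2.8  0.7  0.2] p [ 0.5833 -0.0042  0.1453] w 0.150
```

Request:
{"fn": "move_arm", "kwargs": {
  "rows": [
    {"tx": 0,"ty": 0,"tz": 0,"ax": 0,"ay": 0,"az": 4,"jaw": 255}
  ]
}}

```text
time: 9.3
tool_pos: [0.5832, -0.0041, 0.1453]
tool_rot: [-0.0, 0.899, 0.438, -0.001]
contact_force: [-2.7, 0.8, 2.1]
gripper_width: 0.154
```

```bash
python3 r2.py
```

```text
t 9.40 yaw 52.05 j6 0.528 eff [-0.681  0.165  0.262] Mz [ 0.077  0.004 -0.021] mean 0.020 F [-3.8 -0.3  0.7] p [ 0.5833 -0.0042  0.1454] w 0.149
```

Request:
{"fn": "move_arm", "kwargs": {
  "rows": [
    {"tx": 0,"ty": 0,"tz": 0,"ax": 0,"ay": 0,"az": 4,"jaw": 255},
    {"tx": 0,"ty": 0,"tz": 0,"ax": 0,"ay": 0,"az": 4,"jaw": 255}
  ]
}}

```text
time: 9.6
tool_pos: [0.5831, -0.0041, 0.1454]
tool_rot: [-0.001, 0.927, 0.376, -0.001]
contact_force: [-2.3, 1.0, 1.2]
gripper_width: 0.152
```

```bash
python3 r2.py
```

```text
t 9.70 yaw 44.30 j6 0.663 eff [-0.562  0.186  0.291] Mz [-0.001 -0.06   0.023] mean -0.012 F [-3.  -0.4  2.4] p [ 0.5831 -0.0041  0.1453] w 0.145
```

Request:
{"fn": "move_arm", "kwargs": {
  "rows": [
    {"tx": 0,"ty": 0,"tz": 0,"ax": 0,"ay": 0,"az": 4,"jaw": 255}
  ]
}}

```text
time: 9.8
tool_pos: [0.583, -0.004, 0.1454]
tool_rot: [-0.001, 0.938, 0.345, -0.001]
contact_force: [-2.6, 0.9, 2.4]
gripper_width: 0.152
```

```bash
python3 r2.py
```

```text
t 9.90 yaw 40.47 j6 0.730 eff [-0.746  0.157  0.293] Mz [ 0.008  0.049 -0.   ] mean 0.019 F [-2.5  1.   0.9] p [ 0.583  -0.004   0.1453] w 0.155
```

Request:
{"fn": "move_arm", "kwargs": {
  "rows": [
    {"tx": 0,"ty": 0,"tz": 0,"ax": 0,"ay": 0,"az": 4,"jaw": 255}
  ]
}}

```text
time: 10.0
tool_pos: [0.583, -0.0039, 0.1453]
tool_rot: [-0.001, 0.949, 0.314, -0.001]
contact_force: [-2.5, 0.2, 1.8]
gripper_width: 0.149
```

```bash
python3 r2.py
```

```text
t 10.10 yaw 36.66 j6 0.796 eff [-0.692  0.211  0.344] Mz [0.088 0.112 0.062] mean 0.087 F [-2.7  0.8  2.2] p [ 0.583  -0.004   0.1454] w 0.155
```

Request:
{"fn": "move_arm", "kwargs": {
  "rows": [
    {"tx": 0,"ty": 0,"tz": 0,"ax": 0,"ay": 0,"az": 3,"jaw": 255}
  ]
}}

```text
time: 10.2
tool_pos: [0.5829, -0.0039, 0.1454]
tool_rot: [-0.001, 0.957, 0.291, -0.001]
contact_force: [-3.1, 0.6, 1.7]
gripper_width: 0.152
```

```bash
python3 r2.py
```

```text
t 10.30 yaw 33.85 j6 0.845 eff [-0.454  0.215  0.303] Mz [0.131 0.09  0.101] mean 0.108 F [-2.7 -0.   1.2] p [ 0.583  -0.0039  0.1454] w 0.155
```

Request:
{"fn": "move_arm", "kwargs": {
  "rows": [
    {"tx": 0,"ty": 0,"tz": 0,"ax": 0,"ay": 0,"az": 3,"jaw": 255}
  ]
}}

```text
time: 10.4
tool_pos: [0.5829, -0.0039, 0.1454]
tool_rot: [-0.001, 0.964, 0.267, -0.001]
contact_force: [-2.9, 0.3, 1.8]
gripper_width: 0.152
```

```bash
python3 r2.py
```

```text
t 10.50 yaw 31.03 j6 0.895 eff [-0.427  0.239  0.329] Mz [0.187 0.119 0.126] mean 0.144 F [-3.5  0.7  2.7] p [ 0.5829 -0.0039  0.1453] w 0.157
```

Request:
{"fn": "move_arm", "kwargs": {
  "rows": [
    {"tx": 0,"ty": 0,"tz": 0,"ax": 0,"ay": 0,"az": 3,"jaw": 255}
  ]
}}

```text
time: 10.6
tool_pos: [0.5828, -0.0038, 0.1453]
tool_rot: [-0.001, 0.97, 0.243, -0.001]
contact_force: [-3.2, 0.2, 2.6]
gripper_width: 0.148
```

```bash
python3 r2.py
```

```text
t 10.70 yaw 28.19 j6 0.944 eff [-0.413  0.25   0.338] Mz [0.109 0.106 0.094] mean 0.103 F [-2.7  1.4  2.2] p [ 0.5829 -0.0039  0.1454] w 0.147
```

Request:
{"fn": "move_arm", "kwargs": {
  "rows": [
    {"tx": 0,"ty": 0,"tz": 0,"ax": 0,"ay": 0,"az": 4,"jaw": 255}
  ]
}}

```text
time: 10.8
tool_pos: [0.5828, -0.0037, 0.1453]
tool_rot: [-0.001, 0.978, 0.21, -0.001]
contact_force: [-2.2, 0.1, 2.5]
gripper_width: 0.15
```

```bash
python3 r2.py
```

```text
t 10.90 yaw 24.34 j6 1.012 eff [-0.624  0.246  0.354] Mz [0.157 0.11  0.094] mean 0.120 F [-3.1  1.9  1.4] p [ 0.5828 -0.0038  0.1454] w 0.152
```

Request:
{"fn": "move_arm", "kwargs": {
  "rows": [
    {"tx": 0,"ty": 0,"tz": 0,"ax": 0,"ay": 0,"az": 3,"jaw": 255}
  ]
}}

```text
time: 11.0
tool_pos: [0.5828, -0.0037, 0.1454]
tool_rot: [-0.001, 0.983, 0.186, -0.001]
contact_force: [-3.8, 1.5, 2.1]
gripper_width: 0.147
```

```bash
python3 r2.py
```

```text
t 11.10 yaw 21.48 j6 1.061 eff [-0.542  0.092  0.192] Mz [ 0.044  0.038 -0.013] mean 0.023 F [-3.6  1.   1.4] p [ 0.5828 -0.0037  0.1454] w 0.153
```

Request:
{"fn": "move_arm", "kwargs": {
  "rows": [
    {"tx": 0,"ty": 0,"tz": 0,"ax": 0,"ay": 0,"az": 4,"jaw": 255},
    {"tx": 0,"ty": 0,"tz": 0,"ax": 0,"ay": 0,"az": 4,"jaw": 255}
  ]
}}

```text
time: 11.3
tool_pos: [0.5827, -0.0036, 0.1454]
tool_rot: [-0.001, 0.993, 0.118, -0.001]
contact_force: [-2.3, 0.5, 1.1]
gripper_width: 0.152
```

```bash
python3 r2.py
```

```text
t 11.40 yaw 13.71 j6 1.197 eff [-0.565  0.188  0.292] Mz [-0.025 -0.018  0.007] mean -0.012 F [-3.7  1.   2. ] p [ 0.5827 -0.0036  0.1454] w 0.155
```

Request:
{"fn": "move_arm", "kwargs": {
  "rows": [
    {"tx": 0,"ty": 0,"tz": 0,"ax": 0,"ay": 0,"az": 4,"jaw": 255}
  ]
}}

```text
time: 11.5
tool_pos: [0.5827, -0.0035, 0.1454]
tool_rot: [-0.001, 0.996, 0.086, -0.001]
contact_force: [-2.6, 1.8, 1.4]
gripper_width: 0.153
```

```bash
python3 r2.py
```

```text
t 11.60 yaw 9.88 j6 1.264 eff [-0.74   0.166  0.303] Mz [0.036 0.057 0.078] mean 0.057 F [-2.8  0.6  1.7] p [ 0.5827 -0.0035  0.1453] w 0.152
```

Request:
{"fn": "move_arm", "kwargs": {
  "rows": [
    {"tx": 0,"ty": 0,"tz": 0,"ax": 0,"ay": 0,"az": 3,"jaw": 255}
  ]
}}

```text
time: 11.7
tool_pos: [0.5827, -0.0034, 0.1454]
tool_rot: [-0.001, 0.998, 0.061, -0.001]
contact_force: [-2.9, 1.3, 1.6]
gripper_width: 0.154
```

```bash
python3 r2.py
```

```text
t 11.80 yaw 7.06 j6 1.313 eff [-0.498  0.174  0.265] Mz [0.07  0.067 0.103] mean 0.080 F [-4.   1.1  1.9] p [ 0.5827 -0.0035  0.1454] w 0.152
```

Request:
{"fn": "move_arm", "kwargs": {
  "rows": [
    {"tx": 0,"ty": 0,"tz": 0,"ax": 0,"ay": 0,"az": 3,"jaw": 255}
  ]
}}

```text
time: 11.9
tool_pos: [0.5826, -0.0034, 0.1453]
tool_rot: [-0.001, 0.999, 0.037, -0.001]
contact_force: [-3.0, 1.2, 1.8]
gripper_width: 0.155
```

```bash
python3 r2.py
```

```text
t 12.00 yaw 4.23 j6 1.362 eff [-0.464  0.207  0.299] Mz [0.184 0.08  0.097] mean 0.120 F [-3.5  0.2  1.2] p [ 0.5827 -0.0034  0.1454] w 0.153
```

Request:
{"fn": "move_arm", "kwargs": {
  "rows": [
    {"tx": 0,"ty": 0,"tz": 0,"ax": 0,"ay": 0,"az": 3,"jaw": 255}
  ]
}}

```text
time: 12.1
tool_pos: [0.5827, -0.0033, 0.1454]
tool_rot: [-0.001, 1.0, 0.012, -0.001]
contact_force: [-2.6, 1.5, 2.0]
gripper_width: 0.151
```

```bash
python3 r2.py
```

```text
t 12.20 yaw 1.39 j6 1.412 eff [-0.435  0.235  0.328] Mz [0.2   0.083 0.061] mean 0.115 F [-2.7  1.9  1.8] p [ 0.5826 -0.0033  0.1453] w 0.152
```

Request:
{"fn": "move_arm", "kwargs": {
  "rows": [
    {"tx": 0,"ty": 0,"tz": 0,"ax": 0,"ay": 0,"az": 3,"jaw": 255}
  ]
}}

```text
time: 12.3
tool_pos: [0.5826, -0.0033, 0.1453]
tool_rot: [-0.001, 1.0, -0.013, -0.002]
contact_force: [-3.6, 1.2, 1.5]
gripper_width: 0.152
```

```bash
python3 r2.py
```

```text
t 12.40 yaw -1.45 j6 1.462 eff [-0.416  0.249  0.339] Mz [0.136 0.166 0.164] mean 0.155 F [-3.   1.4  2.9] p [ 0.5826 -0.0033  0.1454] w 0.154
```

Request:
{"fn": "move_arm", "kwargs": {
  "rows": [
    {"tx": 0,"ty": 0,"tz": 0,"ax": 0,"ay": 0,"az": 3,"jaw": 255}
  ]
}}

```text
time: 12.5
tool_pos: [0.5826, -0.0032, 0.1454]
tool_rot: [-0.001, 0.999, -0.038, -0.002]
contact_force: [-3.1, 1.6, 2.7]
gripper_width: 0.154
```

```bash
python3 r2.py
```

```text
t 12.60 yaw -4.31 j6 1.512 eff [-0.423  0.231  0.311] Mz [0.16  0.127 0.092] mean 0.126 F [-2.6  1.2  1.9] p [ 0.5826 -0.0032  0.1453] w 0.153
```

Request:
{"fn": "move_arm", "kwargs": {
  "rows": [
    {"tx": 0,"ty": 0,"tz": 0,"ax": 0,"ay": 0,"az": 3,"jaw": 255}
  ]
}}

```text
time: 12.7
tool_pos: [0.5826, -0.0031, 0.1454]
tool_rot: [-0.001, 0.998, -0.063, -0.002]
contact_force: [-3.3, 1.1, 2.1]
gripper_width: 0.147
```

```bash
python3 r2.py
```

```text
t 12.80 yaw -7.18 j6 1.562 eff [-0.49   0.139  0.198] Mz [ 0.094  0.02  -0.02 ] mean 0.031 F [-2.   1.3  2.6] p [ 0.5826 -0.0031  0.1453] w 0.152
```

Request:
{"fn": "move_arm", "kwargs": {
  "rows": [
    {"tx": 0,"ty": 0,"tz": 0,"ax": 0,"ay": 0,"az": 4,"jaw": 255},
    {"tx": 0,"ty": 0,"tz": 0,"ax": 0,"ay": 0,"az": 4,"jaw": 255}
  ]
}}

```text
time: 13.0
tool_pos: [0.5826, -0.003, 0.1453]
tool_rot: [-0.001, 0.991, -0.132, -0.002]
contact_force: [-2.0, 0.6, 1.9]
gripper_width: 0.151
```

```bash
python3 r2.py
```

```text
t 13.10 yaw -14.99 j6 1.698 eff [-0.576  0.182  0.293] Mz [ 0.06   0.022 -0.017] mean 0.022 F [-3.2  2.2  2.2] p [ 0.5826 -0.003   0.1454] w 0.150
```

Request:
{"fn": "move_arm", "kwargs": {
  "rows": [
    {"tx": 0,"ty": 0,"tz": 0,"ax": 0,"ay": 0,"az": 3,"jaw": 255}
  ]
}}

```text
time: 13.2
tool_pos: [0.5826, -0.0029, 0.1453]
tool_rot: [-0.001, 0.988, -0.155, -0.002]
contact_force: [-3.3, 1.4, 2.2]
gripper_width: 0.155
```

```bash
python3 r2.py
```

```text
t 13.30 yaw -17.84 j6 1.748 eff [-0.576  0.108  0.204] Mz [-0.032  0.005 -0.011] mean -0.013 F [-3.3  2.   2.5] p [ 0.5826 -0.0029  0.1453] w 0.154
```

Request:
{"fn": "move_arm", "kwargs": {
  "rows": [
    {"tx": 0,"ty": 0,"tz": 0,"ax": 0,"ay": 0,"az": 3,"jaw": 255}
  ]
}}

```text
time: 13.4
tool_pos: [0.5827, -0.0029, 0.1454]
tool_rot: [-0.001, 0.984, -0.18, -0.002]
contact_force: [-3.8, 1.8, 2.7]
gripper_width: 0.149
```

```bash
python3 r2.py
```

```text
t 13.50 yaw -20.68 j6 1.797 eff [-0.512  0.154  0.25 ] Mz [0.052 0.051 0.096] mean 0.066 F [-3.9  1.8  3. ] p [ 0.5827 -0.0029  0.1454] w 0.150
```

Request:
{"fn": "move_arm", "kwargs": {
  "rows": [
    {"tx": 0,"ty": 0,"tz": 0,"ax": 0,"ay": 0,"az": 3,"jaw": 255}
  ]
}}

```text
time: 13.6
tool_pos: [0.5827, -0.0028, 0.1454]
tool_rot: [-0.001, 0.979, -0.204, -0.002]
contact_force: [-3.7, 1.0, 2.0]
gripper_width: 0.152
```

```bash
python3 r2.py
```

```text
t 13.70 yaw -23.52 j6 1.847 eff [-0.43   0.244  0.339] Mz [0.127 0.105 0.1  ] mean 0.110 F [-3.   1.8  2.1] p [ 0.5827 -0.0028  0.1454] w 0.152
```

Request:
{"fn": "move_arm", "kwargs": {
  "rows": [
    {"tx": 0,"ty": 0,"tz": 0,"ax": 0,"ay": 0,"az": 3,"jaw": 255}
  ]
}}

```text
time: 13.8
tool_pos: [0.5827, -0.0027, 0.1454]
tool_rot: [-0.001, 0.974, -0.228, -0.002]
contact_force: [-3.8, 2.0, 1.4]
gripper_width: 0.153
```

```bash
python3 r2.py
```

```text
t 13.90 yaw -26.35 j6 1.896 eff [-0.34   0.333  0.428] Mz [0.283 0.186 0.219] mean 0.229 F [-3.6  1.7  2.7] p [ 0.5827 -0.0028  0.1454] w 0.157
```

Request:
{"fn": "move_arm", "kwargs": {
  "rows": [
    {"tx": 0,"ty": 0,"tz": 0,"ax": 0,"ay": 0,"az": 2,"jaw": 255}
  ]
}}

```text
time: 14.0
tool_pos: [0.5827, -0.0027, 0.1453]
tool_rot: [-0.001, 0.97, -0.244, -0.002]
contact_force: [-2.3, 2.2, 1.3]
gripper_width: 0.148
```

```bash
python3 r2.py; python3 r2.py
```

```text
t 14.10 yaw -28.18 j6 1.928 eff [-0.082  0.359  0.411] Mz [0.352 0.276 0.252] mean 0.293 F [-3.3  2.2  2.6] p [ 0.5827 -0.0027  0.1454] w 0.156
t 14.20 yaw -28.21 j6 1.929 eff [0.411 0.308 0.278] Mz [0.252 0.233 0.285] mean 0.257 F [-3.   2.7  1.5] p [ 0.5827 -0.0027  0.1454] w 0.151
```

Touchdown is confirmed: 0.27 N m and rising at about 2 N m/rad, beyond any click crest (0.17). Next I'll go anticlockwise and count the drops. I expect the play to be taken up near yaw 0°, with drops near 16, 46, 76, 106 and 136°.

Request:
{"fn": "move_arm", "kwargs": {
  "rows": [
    {"tx": 0,"ty": 0,"tz": 0,"ax": 0,"ay": 0,"az": -5,"jaw": 255},
    {"tx": 0,"ty": 0,"tz": 0,"ax": 0,"ay": 0,"az": -6,"jaw": 255},
    {"tx": 0,"ty": 0,"tz": 0,"ax": 0,"ay": 0,"az": -6,"jaw": 255},
    {"tx": 0,"ty": 0,"tz": 0,"ax": 0,"ay": 0,"az": -5,"jaw": 255}
  ]
}}

```text
time: 14.6
tool_pos: [0.5826, -0.0032, 0.1454]
tool_rot: [-0.001, 0.999, -0.044, -0.002]
contact_force: [-2.8, 2.2, 2.5]
gripper_width: 0.157
```

```bash
python3 r2.py
```

```text
t 14.70 yaw -5.35 j6 1.529 eff [ 0.694 -0.24  -0.412] Mz [0.001 0.007 0.016] mean 0.008 F [-3.1  0.8  1.9] p [ 0.5826 -0.0032  0.1453] w 0.151
```

Request:
{"fn": "move_arm", "kwargs": {
  "rows": [
    {"tx": 0,"ty": 0,"tz": 0,"ax": 0,"ay": 0,"az": -5,"jaw": 255}
  ]
}}

```text
time: 14.8
tool_pos: [0.5826, -0.0033, 0.1454]
tool_rot: [-0.001, 1.0, -0.003, -0.002]
contact_force: [-2.7, 0.8, 1.9]
gripper_width: 0.148
```

```bash
python3 r2.py
```

```text
t 14.90 yaw -0.43 j6 1.444 eff [ 1.017 -0.158 -0.362] Mz [-0.021  0.034 -0.035] mean -0.007 F [-3.1  0.7  2.5] p [ 0.5827 -0.0033  0.1454] w 0.151
```

Request:
{"fn": "move_arm", "kwargs": {
  "rows": [
    {"tx": 0,"ty": 0,"tz": 0,"ax": 0,"ay": 0,"az": -4,"jaw": 255}
  ]
}}

```text
time: 15.0
tool_pos: [0.5827, -0.0034, 0.1454]
tool_rot: [-0.001, 1.0, 0.03, -0.001]
contact_force: [-3.0, 2.2, 2.2]
gripper_width: 0.15
```

```bash
python3 r2.py
```

```text
t 15.10 yaw 3.43 j6 1.376 eff [ 0.741 -0.176 -0.32 ] Mz [-0.069 -0.079 -0.06 ] mean -0.069 F [-1.8  1.4  2.4] p [ 0.5827 -0.0034  0.1454] w 0.149
```

Request:
{"fn": "move_arm", "kwargs": {
  "rows": [
    {"tx": 0,"ty": 0,"tz": 0,"ax": 0,"ay": 0,"az": -4,"jaw": 255}
  ]
}}

```text
time: 15.2
tool_pos: [0.5827, -0.0034, 0.1453]
tool_rot: [-0.001, 0.998, 0.064, -0.001]
contact_force: [-2.2, 1.0, 2.7]
gripper_width: 0.15
```

```bash
python3 r2.py
```

```text
t 15.30 yaw 7.26 j6 1.309 eff [ 0.68  -0.227 -0.364] Mz [-0.113 -0.086 -0.085] mean -0.095 F [-3.1  1.5  2.4] p [ 0.5827 -0.0034  0.1453] w 0.153
```

As predicted, the load came on near 0°. I'll carry on.

Request:
{"fn": "move_arm", "kwargs": {
  "rows": [
    {"tx": 0,"ty": 0,"tz": 0,"ax": 0,"ay": 0,"az": -4,"jaw": 255}
  ]
}}

```text
time: 15.4
tool_pos: [0.5827, -0.0035, 0.1453]
tool_rot: [-0.001, 0.995, 0.097, -0.001]
contact_force: [-2.2, 1.0, 1.5]
gripper_width: 0.151
```

```bash
python3 r2.py
```

```text
t 15.50 yaw 11.08 j6 1.243 eff [ 0.633 -0.267 -0.399] Mz [-0.173 -0.096 -0.158] mean -0.142 F [-3.   1.4  1.6] p [ 0.5827 -0.0035  0.1453] w 0.155
```

Request:
{"fn": "move_arm", "kwargs": {
  "rows": [
    {"tx": 0,"ty": 0,"tz": 0,"ax": 0,"ay": 0,"az": -4,"jaw": 255}
  ]
}}

```text
time: 15.6
tool_pos: [0.5827, -0.0036, 0.1454]
tool_rot: [-0.001, 0.992, 0.13, -0.001]
contact_force: [-2.8, 2.1, 1.9]
gripper_width: 0.152
```

```bash
python3 r2.py
```

```text
t 15.70 yaw 14.89 j6 1.176 eff [ 0.608 -0.281 -0.403] Mz [-0.186 -0.142 -0.097] mean -0.142 F [-3.4  1.4  3.1] p [ 0.5827 -0.0036  0.1454] w 0.151
```

Request:
{"fn": "move_arm", "kwargs": {
  "rows": [
    {"tx": 0,"ty": 0,"tz": 0,"ax": 0,"ay": 0,"az": -4,"jaw": 255}
  ]
}}

```text
time: 15.8
tool_pos: [0.5828, -0.0037, 0.1453]
tool_rot: [-0.001, 0.987, 0.163, -0.001]
contact_force: [-3.0, 0.5, 2.5]
gripper_width: 0.153
```

```bash
python3 r2.py
```

```text
t 15.90 yaw 18.71 j6 1.109 eff [ 0.636 -0.221 -0.315] Mz [-0.14  -0.077 -0.052] mean -0.090 F [-2.8  0.6  1.4] p [ 0.5828 -0.0037  0.1454] w 0.154
```

Request:
{"fn": "move_arm", "kwargs": {
  "rows": [
    {"tx": 0,"ty": 0,"tz": 0,"ax": 0,"ay": 0,"az": -3,"jaw": 255}
  ]
}}

```text
time: 16.0
tool_pos: [0.5828, -0.0037, 0.1454]
tool_rot: [-0.001, 0.982, 0.187, -0.001]
contact_force: [-3.6, 1.4, 1.9]
gripper_width: 0.15
```

```bash
python3 r2.py
```

```text
t 16.10 yaw 21.55 j6 1.060 eff [ 0.58  -0.089 -0.186] Mz [ 0.074 -0.009  0.021] mean 0.029 F [-3.3  1.4  1.6] p [ 0.5828 -0.0037  0.1454] w 0.154
```

Request:
{"fn": "move_arm", "kwargs": {
  "rows": [
    {"tx": 0,"ty": 0,"tz": 0,"ax": 0,"ay": 0,"az": -3,"jaw": 255}
  ]
}}

```text
time: 16.2
tool_pos: [0.5828, -0.0038, 0.1453]
tool_rot: [-0.001, 0.977, 0.212, -0.001]
contact_force: [-2.3, 0.9, 1.8]
gripper_width: 0.151
```

```bash
python3 r2.py
```

```text
t 16.30 yaw 24.40 j6 1.010 eff [ 0.581 -0.094 -0.192] Mz [-0.003  0.008 -0.044] mean -0.013 F [-2.5  1.1  1.6] p [ 0.5828 -0.0038  0.1454] w 0.151
```

Request:
{"fn": "move_arm", "kwargs": {
  "rows": [
    {"tx": 0,"ty": 0,"tz": 0,"ax": 0,"ay": 0,"az": -4,"jaw": 255}
  ]
}}

```text
time: 16.4
tool_pos: [0.5828, -0.0038, 0.1453]
tool_rot: [-0.001, 0.97, 0.244, -0.001]
contact_force: [-2.6, 0.8, 1.9]
gripper_width: 0.144
```

```bash
python3 r2.py
```

```text
t 16.50 yaw 28.25 j6 0.943 eff [ 0.787 -0.13  -0.27 ] Mz [ 0.017 -0.003 -0.023] mean -0.003 F [-2.8  1.   1.5] p [ 0.5829 -0.0038  0.1454] w 0.152
```

Request:
{"fn": "move_arm", "kwargs": {
  "rows": [
    {"tx": 0,"ty": 0,"tz": 0,"ax": 0,"ay": 0,"az": -4,"jaw": 255}
  ]
}}

```text
time: 16.6
tool_pos: [0.5829, -0.0039, 0.1454]
tool_rot: [-0.001, 0.961, 0.277, -0.001]
contact_force: [-3.1, 0.7, 1.4]
gripper_width: 0.153
```

```bash
python3 r2.py
```

```text
t 16.70 yaw 32.08 j6 0.876 eff [ 0.751 -0.155 -0.293] Mz [-0.059 -0.059 -0.009] mean -0.043 F [-2.6  0.1  1.4] p [ 0.5829 -0.0039  0.1454] w 0.149
```

Request:
{"fn": "move_arm", "kwargs": {
  "rows": [
    {"tx": 0,"ty": 0,"tz": 0,"ax": 0,"ay": 0,"az": -4,"jaw": 255}
  ]
}}

```text
time: 16.8
tool_pos: [0.583, -0.0039, 0.1454]
tool_rot: [-0.001, 0.951, 0.309, -0.001]
contact_force: [-3.4, 0.6, 0.6]
gripper_width: 0.153
```

```bash
python3 r2.py
```

```text
t 16.90 yaw 35.90 j6 0.809 eff [ 0.695 -0.21  -0.344] Mz [-0.114 -0.028 -0.1  ] mean -0.081 F [-2.4  0.1  1.9] p [ 0.583  -0.0039  0.1454] w 0.150
```

Drop 1 came at about 20°, so I expect drop 2 near 50°.

Request:
{"fn": "move_arm", "kwargs": {
  "rows": [
    {"tx": 0,"ty": 0,"tz": 0,"ax": 0,"ay": 0,"az": -4,"jaw": 255}
  ]
}}

```text
time: 17.0
tool_pos: [0.583, -0.004, 0.1454]
tool_rot: [-0.001, 0.94, 0.34, -0.001]
contact_force: [-3.0, 0.6, 1.5]
gripper_width: 0.149
```

```bash
python3 r2.py
```

```text
t 17.10 yaw 39.71 j6 0.743 eff [ 0.645 -0.255 -0.386] Mz [-0.135 -0.113 -0.157] mean -0.135 F [-2.4  0.8  1.5] p [ 0.583  -0.004   0.1454] w 0.151
```

Request:
{"fn": "move_arm", "kwargs": {
  "rows": [
    {"tx": 0,"ty": 0,"tz": 0,"ax": 0,"ay": 0,"az": -4,"jaw": 255}
  ]
}}

```text
time: 17.2
tool_pos: [0.5831, -0.0041, 0.1454]
tool_rot: [-0.001, 0.929, 0.371, -0.001]
contact_force: [-2.2, -0.3, 1.2]
gripper_width: 0.151
```

```bash
python3 r2.py
```

```text
t 17.30 yaw 43.51 j6 0.676 eff [ 0.611 -0.281 -0.406] Mz [-0.147 -0.103 -0.155] mean -0.135 F [-3.4  1.7  1.2] p [ 0.5831 -0.0041  0.1454] w 0.154
```

Request:
{"fn": "move_arm", "kwargs": {
  "rows": [
    {"tx": 0,"ty": 0,"tz": 0,"ax": 0,"ay": 0,"az": -4,"jaw": 255}
  ]
}}

```text
time: 17.4
tool_pos: [0.5831, -0.0041, 0.1454]
tool_rot: [-0.001, 0.916, 0.402, -0.001]
contact_force: [-2.5, -0.2, 0.9]
gripper_width: 0.154
```

```bash
python3 r2.py
```

```text
t 17.50 yaw 47.33 j6 0.610 eff [ 0.614 -0.256 -0.363] Mz [-0.197 -0.13  -0.039] mean -0.122 F [-1.9  0.4  0.4] p [ 0.5831 -0.0041  0.1454] w 0.154
```

Request:
{"fn": "move_arm", "kwargs": {
  "rows": [
    {"tx": 0,"ty": 0,"tz": 0,"ax": 0,"ay": 0,"az": -4,"jaw": 255}
  ]
}}

```text
time: 17.6
tool_pos: [0.5832, -0.0041, 0.1454]
tool_rot: [-0.001, 0.902, 0.432, -0.0]
contact_force: [-1.7, -0.1, 0.8]
gripper_width: 0.153
```

```bash
python3 r2.py
```

```text
t 17.70 yaw 51.17 j6 0.543 eff [ 0.719 -0.122 -0.254] Mz [-0.069 -0.033  0.058] mean -0.015 F [-2.6  1.3  0.7] p [ 0.5832 -0.0041  0.1454] w 0.151
```

Request:
{"fn": "move_arm", "kwargs": {
  "rows": [
    {"tx": 0,"ty": 0,"tz": 0,"ax": 0,"ay": 0,"az": -4,"jaw": 255}
  ]
}}

```text
time: 17.8
tool_pos: [0.5833, -0.0042, 0.1454]
tool_rot: [-0.001, 0.887, 0.462, -0.0]
contact_force: [-1.0, 0.9, 0.9]
gripper_width: 0.153
```

```bash
python3 r2.py
```

```text
t 17.90 yaw 54.99 j6 0.476 eff [ 0.792 -0.127 -0.266] Mz [0.05  0.014 0.077] mean 0.047 F [-2.  -0.2  1.3] p [ 0.5833 -0.0042  0.1454] w 0.153
```

Request:
{"fn": "move_arm", "kwargs": {
  "rows": [
    {"tx": 0,"ty": 0,"tz": 0,"ax": 0,"ay": 0,"az": -4,"jaw": 255}
  ]
}}

```text
time: 18.0
tool_pos: [0.5833, -0.0042, 0.1454]
tool_rot: [-0.0, 0.871, 0.491, -0.0]
contact_force: [-1.5, 0.1, 0.9]
gripper_width: 0.151
```

```bash
python3 r2.py
```

```text
t 18.10 yaw 58.82 j6 0.409 eff [ 0.78  -0.134 -0.268] Mz [-0.008  0.    -0.029] mean -0.012 F [-2.3 -0.5  0.1] p [ 0.5834 -0.0042  0.1454] w 0.151
```

Drop 2 came at about 50°.

Request:
{"fn": "move_arm", "kwargs": {
  "rows": [
    {"tx": 0,"ty": 0,"tz": 0,"ax": 0,"ay": 0,"az": -4,"jaw": 255}
  ]
}}

```text
time: 18.2
tool_pos: [0.5834, -0.0043, 0.1454]
tool_rot: [-0.0, 0.854, 0.52, -0.0]
contact_force: [-2.0, -0.5, 1.7]
gripper_width: 0.151
```

```bash
python3 r2.py
```

```text
t 18.30 yaw 62.63 j6 0.343 eff [ 0.737 -0.166 -0.299] Mz [-0.059 -0.013 -0.057] mean -0.043 F [-1.2  0.3  1.3] p [ 0.5834 -0.0043  0.1454] w 0.148
```

Request:
{"fn": "move_arm", "kwargs": {
  "rows": [
    {"tx": 0,"ty": 0,"tz": 0,"ax": 0,"ay": 0,"az": -4,"jaw": 255}
  ]
}}

```text
time: 18.4
tool_pos: [0.5835, -0.0043, 0.1454]
tool_rot: [-0.0, 0.836, 0.548, -0.0]
contact_force: [-0.9, 1.6, 1.5]
gripper_width: 0.153
```

```bash
python3 r2.py
```

```text
t 18.50 yaw 66.44 j6 0.276 eff [ 0.684 -0.218 -0.349] Mz [-0.065 -0.069 -0.049] mean -0.061 F [-1.1  0.5  0.5] p [ 0.5835 -0.0043  0.1454] w 0.152
```

Request:
{"fn": "move_arm", "kwargs": {
  "rows": [
    {"tx": 0,"ty": 0,"tz": 0,"ax": 0,"ay": 0,"az": -4,"jaw": 255}
  ]
}}

```text
time: 18.6
tool_pos: [0.5836, -0.0043, 0.1454]
tool_rot: [-0.0, 0.818, 0.576, 0.0]
contact_force: [-1.6, 0.4, 1.2]
gripper_width: 0.151
```

```bash
python3 r2.py
```

```text
t 18.70 yaw 70.24 j6 0.210 eff [ 0.637 -0.261 -0.39 ] Mz [-0.169 -0.158 -0.159] mean -0.162 F [-1.6 -0.1  0.6] p [ 0.5836 -0.0043  0.1454] w 0.150
```

Request:
{"fn": "move_arm", "kwargs": {
  "rows": [
    {"tx": 0,"ty": 0,"tz": 0,"ax": 0,"ay": 0,"az": -4,"jaw": 255}
  ]
}}

```text
time: 18.8
tool_pos: [0.5837, -0.0043, 0.1454]
tool_rot: [-0.0, 0.798, 0.602, 0.0]
contact_force: [-1.2, 0.8, 0.2]
gripper_width: 0.15
```

```bash
python3 r2.py
```

```text
t 18.90 yaw 74.04 j6 0.143 eff [ 0.607 -0.283 -0.406] Mz [-0.178 -0.135 -0.153] mean -0.156 F [-1.8  1.4  1.6] p [ 0.5836 -0.0043  0.1454] w 0.154
```

Request:
{"fn": "move_arm", "kwargs": {
  "rows": [
    {"tx": 0,"ty": 0,"tz": 0,"ax": 0,"ay": 0,"az": -4,"jaw": 255}
  ]
}}

```text
time: 19.0
tool_pos: [0.5837, -0.0044, 0.1454]
tool_rot: [-0.0, 0.778, 0.629, 0.0]
contact_force: [-0.1, 0.8, 0.8]
gripper_width: 0.152
```

```bash
python3 r2.py
```

```text
t 19.10 yaw 77.86 j6 0.077 eff [ 0.619 -0.246 -0.347] Mz [-0.189 -0.12  -0.135] mean -0.148 F [-1.6  0.7  0.6] p [ 0.5837 -0.0043  0.1454] w 0.151
```

Request:
{"fn": "move_arm", "kwargs": {
  "rows": [
    {"tx": 0,"ty": 0,"tz": 0,"ax": 0,"ay": 0,"az": -4,"jaw": 255}
  ]
}}

```text
time: 19.2
tool_pos: [0.5838, -0.0043, 0.1454]
tool_rot: [-0.0, 0.756, 0.654, 0.0]
contact_force: [-1.3, 0.4, -0.6]
gripper_width: 0.15
```

```bash
python3 r2.py
```

```text
t 19.30 yaw 81.69 j6 0.010 eff [ 0.742 -0.117 -0.257] Mz [-0.032 -0.031 -0.004] mean -0.023 F [-1.2  1.1  0.8] p [ 0.5838 -0.0043  0.1454] w 0.148
```

Request:
{"fn": "move_arm", "kwargs": {
  "rows": [
    {"tx": 0,"ty": 0,"tz": 0,"ax": 0,"ay": 0,"az": -4,"jaw": 255}
  ]
}}

```text
time: 19.4
tool_pos: [0.5839, -0.0043, 0.1454]
tool_rot: [0.0, 0.734, 0.679, 0.0]
contact_force: [-1.7, -0.2, -0.1]
gripper_width: 0.154
```

```bash
python3 r2.py
```

```text
t 19.50 yaw 85.52 j6 -0.057 eff [ 0.782 -0.128 -0.267] Mz [-0.047  0.057 -0.03 ] mean -0.007 F [-0.9  1.  -0. ] p [ 0.5839 -0.0043  0.1454] w 0.152
```

Drop 3 came at about 80°, so I expect drop 4 near 110°.

Request:
{"fn": "move_arm", "kwargs": {
  "rows": [
    {"tx": 0,"ty": 0,"tz": 0,"ax": 0,"ay": 0,"az": -4,"jaw": 255},
    {"tx": 0,"ty": 0,"tz": 0,"ax": 0,"ay": 0,"az": -4,"jaw": 255}
  ]
}}

```text
time: 19.7
tool_pos: [0.584, -0.0043, 0.1454]
tool_rot: [0.0, 0.686, 0.727, 0.0]
contact_force: [-0.9, -0.1, 0.0]
gripper_width: 0.151
```

```bash
python3 r2.py
```

```text
t 19.80 yaw 93.20 j6 -0.191 eff [ 0.511 -0.23  -0.325] Mz [-0.042 -0.01  -0.033] mean -0.028 F [-0.8  0.6  0.6] p [ 0.584  -0.0043  0.1454] w 0.152
```

Request:
{"fn": "move_arm", "kwargs": {
  "rows": [
    {"tx": 0,"ty": 0,"tz": 0,"ax": 0,"ay": 0,"az": -4,"jaw": 255}
  ]
}}

```text
time: 19.9
tool_pos: [0.5841, -0.0043, 0.1454]
tool_rot: [0.0, 0.662, 0.749, 0.001]
contact_force: [-1.1, 0.4, 0.6]
gripper_width: 0.153
```

```bash
python3 r2.py
```

```text
t 20.00 yaw 97.01 j6 -0.258 eff [ 0.674 -0.227 -0.357] Mz [-0.086 -0.051 -0.092] mean -0.076 F [-0.3 -0.3  0.3] p [ 0.5841 -0.0043  0.1454] w 0.156
```

Request:
{"fn": "move_arm", "kwargs": {
  "rows": [
    {"tx": 0,"ty": 0,"tz": 0,"ax": 0,"ay": 0,"az": -4,"jaw": 255}
  ]
}}

```text
time: 20.1
tool_pos: [0.5842, -0.0042, 0.1454]
tool_rot: [0.0, 0.637, 0.771, 0.001]
contact_force: [-0.1, 0.5, 1.4]
gripper_width: 0.153
```

```bash
python3 r2.py
```

```text
t 20.20 yaw 100.80 j6 -0.324 eff [ 0.629 -0.268 -0.395] Mz [-0.106 -0.161 -0.172] mean -0.146 F [-0.9  0.   0.6] p [ 0.5842 -0.0043  0.1454] w 0.150
```

Request:
{"fn": "move_arm", "kwargs": {
  "rows": [
    {"tx": 0,"ty": 0,"tz": 0,"ax": 0,"ay": 0,"az": -4,"jaw": 255}
  ]
}}

```text
time: 20.3
tool_pos: [0.5843, -0.0043, 0.1454]
tool_rot: [0.0, 0.611, 0.791, 0.001]
contact_force: [0.3, 0.1, 0.4]
gripper_width: 0.149
```

```bash
python3 r2.py
```

```text
t 20.40 yaw 104.61 j6 -0.390 eff [ 0.603 -0.284 -0.405] Mz [-0.146 -0.166 -0.109] mean -0.140 F [-1.5 -0.1  0.1] p [ 0.5842 -0.0042  0.1454] w 0.150
```

Request:
{"fn": "move_arm", "kwargs": {
  "rows": [
    {"tx": 0,"ty": 0,"tz": 0,"ax": 0,"ay": 0,"az": -4,"jaw": 255}
  ]
}}

```text
time: 20.5
tool_pos: [0.5843, -0.0042, 0.1454]
tool_rot: [0.0, 0.585, 0.811, 0.001]
contact_force: [-1.1, 0.2, 0.8]
gripper_width: 0.153
```

```bash
python3 r2.py
```

```text
t 20.60 yaw 108.43 j6 -0.457 eff [ 0.627 -0.232 -0.327] Mz [-0.141 -0.122 -0.078] mean -0.114 F [-0.5 -0.1  0.1] p [ 0.5843 -0.0042  0.1454] w 0.151
```

Request:
{"fn": "move_arm", "kwargs": {
  "rows": [
    {"tx": 0,"ty": 0,"tz": 0,"ax": 0,"ay": 0,"az": -4,"jaw": 255}
  ]
}}

```text
time: 20.7
tool_pos: [0.5844, -0.0042, 0.1454]
tool_rot: [0.001, 0.557, 0.83, 0.001]
contact_force: [-0.4, -0.4, 0.1]
gripper_width: 0.155
```

```bash
python3 r2.py
```

```text
t 20.80 yaw 112.26 j6 -0.524 eff [ 0.766 -0.12  -0.261] Mz [-0.043 -0.019  0.03 ] mean -0.011 F [-1.4  0.3 -0.2] p [ 0.5844 -0.0041  0.1454] w 0.151
```

Drop 4 came at about 110°, which leaves one more, near 140°.

Request:
{"fn": "move_arm", "kwargs": {
  "rows": [
    {"tx": 0,"ty": 0,"tz": 0,"ax": 0,"ay": 0,"az": -4,"jaw": 255},
    {"tx": 0,"ty": 0,"tz": 0,"ax": 0,"ay": 0,"az": -4,"jaw": 255}
  ]
}}

```text
time: 21.0
tool_pos: [0.5845, -0.0041, 0.1454]
tool_rot: [0.001, 0.499, 0.866, 0.001]
contact_force: [-0.6, -0.0, -0.2]
gripper_width: 0.153
```

```bash
python3 r2.py
```

```text
t 21.10 yaw 119.96 j6 -0.658 eff [ 0.56  -0.188 -0.285] Mz [ 0.023 -0.023 -0.003] mean -0.001 F [ 0.4  0.7 -0.4] p [ 0.5845 -0.0041  0.1454] w 0.152
```

Request:
{"fn": "move_arm", "kwargs": {
  "rows": [
    {"tx": 0,"ty": 0,"tz": 0,"ax": 0,"ay": 0,"az": -4,"jaw": 255}
  ]
}}

```text
time: 21.2
tool_pos: [0.5846, -0.004, 0.1454]
tool_rot: [0.001, 0.471, 0.882, 0.001]
contact_force: [-0.6, 0.8, -0.8]
gripper_width: 0.155
```

```bash
python3 r2.py
```

```text
t 21.30 yaw 123.77 j6 -0.725 eff [ 0.719 -0.186 -0.317] Mz [-0.046 -0.051 -0.003] mean -0.033 F [0.3 1.4 0.6] p [ 0.5846 -0.004   0.1454] w 0.152
```

Request:
{"fn": "move_arm", "kwargs": {
  "rows": [
    {"tx": 0,"ty": 0,"tz": 0,"ax": 0,"ay": 0,"az": -4,"jaw": 255}
  ]
}}

```text
time: 21.4
tool_pos: [0.5846, -0.004, 0.1454]
tool_rot: [0.001, 0.441, 0.897, 0.001]
contact_force: [0.5, 1.1, 0.1]
gripper_width: 0.151
```

```bash
python3 r2.py
```

```text
t 21.50 yaw 127.57 j6 -0.791 eff [ 0.666 -0.235 -0.365] Mz [-0.136 -0.161 -0.095] mean -0.130 F [-0.6  0.2 -0.4] p [ 0.5846 -0.004   0.1454] w 0.147
```

Request:
{"fn": "move_arm", "kwargs": {
  "rows": [
    {"tx": 0,"ty": 0,"tz": 0,"ax": 0,"ay": 0,"az": -4,"jaw": 255}
  ]
}}

```text
time: 21.6
tool_pos: [0.5847, -0.0039, 0.1454]
tool_rot: [0.001, 0.411, 0.911, 0.001]
contact_force: [0.5, 1.0, 0.5]
gripper_width: 0.156
```

```bash
python3 r2.py
```

```text
t 21.70 yaw 131.38 j6 -0.857 eff [ 0.623 -0.273 -0.401] Mz [-0.193 -0.11  -0.122] mean -0.142 F [-0.  1.  0.] p [ 0.5847 -0.0039  0.1454] w 0.152
```

Request:
{"fn": "move_arm", "kwargs": {
  "rows": [
    {"tx": 0,"ty": 0,"tz": 0,"ax": 0,"ay": 0,"az": -4,"jaw": 255}
  ]
}}

```text
time: 21.8
tool_pos: [0.5847, -0.0039, 0.1454]
tool_rot: [0.001, 0.381, 0.925, 0.001]
contact_force: [-0.4, 1.8, -0.7]
gripper_width: 0.156
```

```bash
python3 r2.py
```

```text
t 21.90 yaw 135.18 j6 -0.924 eff [ 0.601 -0.283 -0.403] Mz [-0.189 -0.183 -0.121] mean -0.165 F [-0.5  0.6 -1.1] p [ 0.5847 -0.0039  0.1454] w 0.152
```

Request:
{"fn": "move_arm", "kwargs": {
  "rows": [
    {"tx": 0,"ty": 0,"tz": 0,"ax": 0,"ay": 0,"az": -3,"jaw": 255}
  ]
}}

```text
time: 22.0
tool_pos: [0.5847, -0.0038, 0.1454]
tool_rot: [0.001, 0.358, 0.934, 0.001]
contact_force: [-0.2, 1.0, -0.3]
gripper_width: 0.152
```

```bash
python3 r2.py
```

```text
t 22.10 yaw 138.00 j6 -0.973 eff [ 0.435 -0.2   -0.26 ] Mz [-0.096 -0.102 -0.085] mean -0.094 F [-0.   0.6  0.3] p [ 0.5848 -0.0038  0.1454] w 0.149
```

Request:
{"fn": "move_arm", "kwargs": {
  "rows": [
    {"tx": 0,"ty": 0,"tz": 0,"ax": 0,"ay": 0,"az": -3,"jaw": 255}
  ]
}}

```text
time: 22.2
tool_pos: [0.5848, -0.0038, 0.1454]
tool_rot: [0.001, 0.335, 0.942, 0.001]
contact_force: [0.1, 0.7, -1.0]
gripper_width: 0.149
```

```bash
python3 r2.py
```

```text
t 22.30 yaw 140.85 j6 -1.023 eff [ 0.553 -0.089 -0.188] Mz [ 0.01   0.024 -0.01 ] mean 0.008 F [1.2 0.9 0.4] p [ 0.5848 -0.0038  0.1454] w 0.152
```

Drop 5 came at about 140°. Torque is nil and the knob sits mid-play, so I'll release it and rise.

Request:
{"fn": "move_arm", "kwargs": {
  "rows": [
    {"tx": 0,"ty": 0,"tz": 0,"ax": 0,"ay": 0,"az": 0,"jaw": 200},
    {"tx": 0,"ty": 0,"tz": 0,"ax": 0,"ay": 0,"az": 0,"jaw": 120},
    {"tx": 0,"ty": 0,"tz": 0,"ax": 0,"ay": 0,"az": 0,"jaw": 105},
    {"tx": 0,"ty": 0,"tz": 0,"ax": 0,"ay": 0,"az": 0,"jaw": 105}
  ]
}}

```text
time: 22.7
tool_pos: [0.5847, -0.0044, 0.1454]
tool_rot: [0.001, 0.338, 0.941, 0.001]
contact_force: [-0.4, 0.0, -0.2]
gripper_width: 0.588
```

```bash
python3 r2.py
```

```text
t 22.80 yaw 140.51 j6 -1.017 eff [-0.001  0.008  0.009] Mz [-0.028  0.047  0.001] mean 0.007 F [-0.2 -0.5  0.2] p [ 0.5846 -0.0043  0.1454] w 0.586
```

Request:
{"fn": "move_arm", "kwargs": {
  "rows": [
    {"tx": 0,"ty": 0,"tz": -0.03,"ax": 0,"ay": 0,"az": 0,"jaw": 105},
    {"tx": 0,"ty": 0,"tz": -0.04,"ax": 0,"ay": 0,"az": 0,"jaw": 105},
    {"tx": 0,"ty": 0,"tz": -0.03,"ax": 0,"ay": 0,"az": 4,"jaw": 105},
    {"tx": 0,"ty": 0,"tz": 0,"ax": 0,"ay": 0,"az": 8,"jaw": 105},
    {"tx": 0,"ty": 0,"tz": 0,"ax": 0,"ay": 0,"az": 8,"jaw": 105},
    {"tx": 0,"ty": 0,"tz": 0,"ax": 0,"ay": 0,"az": 8,"jaw": 105},
    {"tx": 0,"ty": 0,"tz": 0,"ax": 0,"ay": 0,"az": 8,"jaw": 105},
    {"tx": 0,"ty": 0,"tz": 0,"ax": 0,"ay": 0,"az": 8,"jaw": 105},
    {"tx": 0,"ty": 0,"tz": 0,"ax": 0,"ay": 0,"az": 3,"jaw": 105},
    {"tx": 0,"ty": 0,"tz": 0,"ax": 0,"ay": 0,"az": 0,"jaw": 105}
  ]
}}

```text
time: 23.8
tool_pos: [0.5841, -0.0047, 0.25]
tool_rot: [0.001, 0.698, 0.716, 0.001]
contact_force: [-0.5, -0.2, -0.4]
gripper_width: 0.585
```

```bash
python3 -c "
from h import *
info((.545,.156,.24))
f=manip.grab_frame('wrist');c=f['color'].astype(float)[:,:,::-1]
cv2.imwrite('pics/w6.png',np.clip((c-2)*5,0,255).astype(np.uint8))
f=manip.grab_frame('top');c=f['color'].astype(float)[190:330,190:400,::-1]
cv2.imwrite('pics/t6.png',cv2.resize(np.clip((c-2)*3,0,255).astype(np.uint8),None,fx=3,fy=3))
"
```

```text
t 23.80 p [ 0.5841 -0.0047  0.25  ] yawx 1.5951 z [ 2.8e-03 -5.0e-04 -1.0e+00] j6 -0.160 F [-0.48 -0.22 -0.42] M [-0.004 -0.025 -0.025] w 0.585
tool shift [ 0.1616 -0.0352  0.0098]
```

View pics/w6.png

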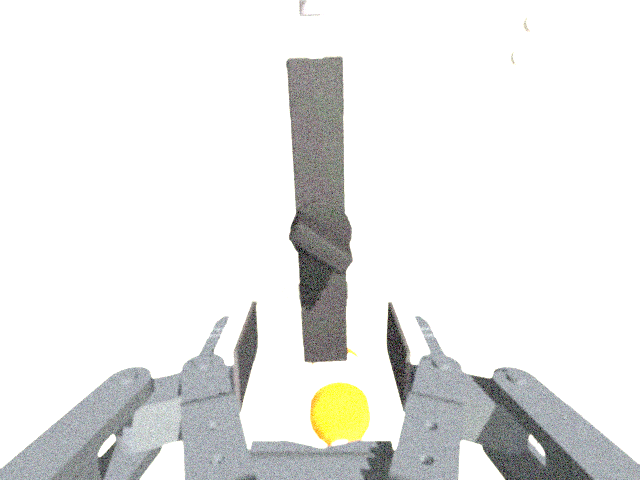

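The knob now sits free, its bar turned about 140° as left. Next I'll move above the lever ball.

Request:
{"fn": "move_arm", "kwargs": {
  "rows": [
    {"tx": 0.04,"ty": -0.009,"tz": 0,"ax": 0,"ay": 0,"az": -1,"jaw": 105},
    {"tx": 0.04,"ty": -0.009,"tz": 0,"ax": 0,"ay": 0,"az": -1,"jaw": 105},
    {"tx": 0.04,"ty": -0.008,"tz": 0,"ax": 0,"ay": 0,"az": 0,"jaw": 105},
    {"tx": 0.035,"ty": -0.007,"tz": 0,"ax": 0,"ay": 0,"az": 0,"jaw": 105},
    {"tx": 0,"ty": 0,"tz": 0,"ax": 0,"ay": 0,"az": 0,"jaw": 105},
    {"tx": 0,"ty": 0,"tz": 0,"ax": 0,"ay": 0,"az": 0,"jaw": 105}
  ]
}}

```text
time: 24.5
tool_pos: [0.5426, 0.1526, 0.2495]
tool_rot: [0.002, 0.684, 0.73, 0.001]
contact_force: [0.3, 0.2, -0.4]
gripper_width: 0.589
```

```bash
python3 -c "
from h import *
info((.545,.156,.16))
f=manip.grab_frame('wrist');c=f['color'].astype(float)[:,:,::-1]
cv2.imwrite('pics/w7.png',np.clip((c-2)*2.5,0,255).astype(np.uint8))
np.save('w7.npy',f['color'])
print(proj(f,(.545,.156,.087)))
g=f['color'].max(2); 
m=((g<22)).astype(np.uint8); m=cv2.morphologyEx(m,cv2.MORPH_OPEN,np.ones((5,5)))
n,l,st,ce=cv2.connectedComponentsWithStats(m)
for i in range(1,n):
  if st[i,4]>150: print(st[i],ce[i],ray(f,ce[i],.087))
"
```

```text
t 24.50 p [0.5426 0.1526 0.2495] yawx 1.6358 z [ 3.5e-03 -8.0e-04 -1.0e+00] j6 0.078 F [ 0.3   0.23 -0.45] M [-0.037 -0.02   0.04 ] w 0.589
tool shift [0.0033 0.0023 0.0895]
[324.58230052 211.98958566]
[385 310  20  75 839] [394.28724672 348.07866508] [0.61465334 0.03693952 0.087     ]
[335 413  13  24 222] [340.44144144 424.4009009 ] [ 0.57378303 -0.0487742   0.087     ]
```

View pics/w7.png

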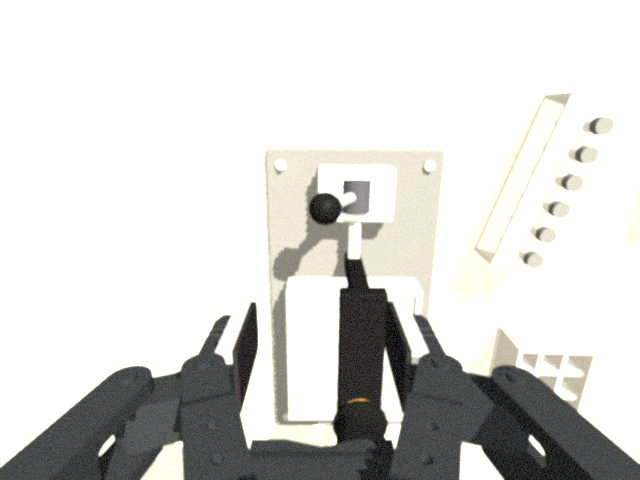

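The ball is at (325,208), within 4 px of the prediction, and the rack and box are off to the right, out of the path. I'll descend with the jaws straddling the ball along the stand's x axis.

Request:
{"fn": "move_arm", "kwargs": {
  "rows": [
    {"tx": 0.005,"ty": 0.003,"tz": 0.04,"ax": 0,"ay": 0,"az": 0,"jaw": 105},
    {"tx": 0,"ty": 0,"tz": 0.04,"ax": 0,"ay": 0,"az": 0,"jaw": 105},
    {"tx": 0,"ty": 0,"tz": 0.02,"ax": 0,"ay": 0,"az": 0,"jaw": 105},
    {"tx": 0,"ty": 0,"tz": 0,"ax": 0,"ay": 0,"az": 0,"jaw": 105}
  ]
}}

```text
time: 24.95
tool_pos: [0.5493, 0.1535, 0.1492]
tool_rot: [0.004, 0.686, 0.728, 0.003]
contact_force: [0.2, 0.0, -0.6]
gripper_width: 0.588
```

```bash
python3 -c "
from h import *
info((.547,.158,.072))
f=manip.grab_frame('wrist');c=f['color'].astype(float)[:,:,::-1]
cv2.imwrite('pics/w8.png',np.clip((c-2)*2.5,0,255).astype(np.uint8))
info((.547,.158,.072))
"
```

```text
t 24.95 p [0.5493 0.1535 0.1492] yawx 1.6308 z [ 9.4e-03 -6.0e-04 -1.0e+00] j6 0.084 F [ 0.21  0.03 -0.63] M [-0.008  0.077 -0.03 ] w 0.588
tool shift [ 0.0047 -0.0027  0.0772]
t 25.00 p [0.55   0.1536 0.1507] yawx 1.6307 z [ 1.140e-02 -5.000e-04 -9.999e-01] j6 0.084 F [0.09 0.16 0.32] M [-0.036  0.004 -0.018] w 0.590
tool shift [ 0.0047 -0.0037  0.0787]
```

View pics/w8.png

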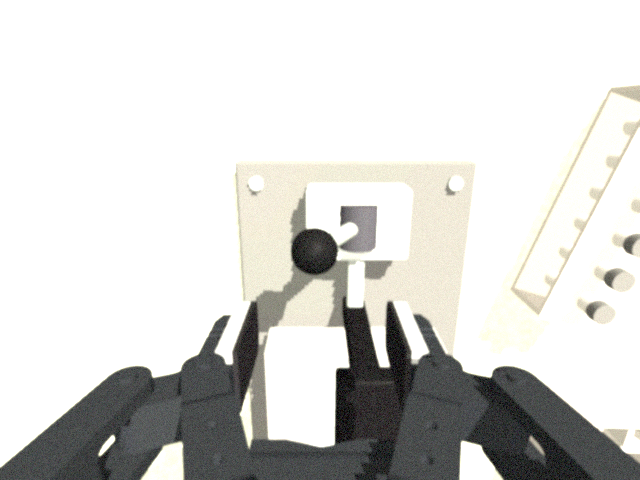

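The ball is at (314,251), well between the pads. I'll descend further with a small correction.

Request:
{"fn": "move_arm", "kwargs": {
  "rows": [
    {"tx": 0.005,"ty": -0.004,"tz": 0.02,"ax": 0.6,"ay": 0,"az": 0,"jaw": 105},
    {"tx": 0,"ty": 0,"tz": 0.02,"ax": 0,"ay": 0,"az": 0,"jaw": 105},
    {"tx": 0,"ty": 0,"tz": 0.02,"ax": 0,"ay": 0,"az": 0,"jaw": 105},
    {"tx": 0,"ty": 0,"tz": 0.008,"ax": 0,"ay": 0,"az": 0,"jaw": 105},
    {"tx": 0,"ty": 0,"tz": 0,"ax": 0,"ay": 0,"az": 0,"jaw": 105}
  ]
}}

```text
time: 25.5
tool_pos: [0.5506, 0.1579, 0.0851]
tool_rot: [0.004, 0.687, 0.727, 0.004]
contact_force: [0.2, -0.8, -0.4]
gripper_width: 0.585
```

```bash
python3 -c "
from h import *
info((.547,.158,.072))
f=manip.grab_frame('wrist');c=f['color'].astype(float)[:,:,::-1]
cv2.imwrite('pics/w9.png',np.clip((c-2)*2.5,0,255).astype(np.uint8))
info((.547,.158,.072))
"
```

```text
t 25.50 p [0.5506 0.1579 0.0851] yawx 1.6278 z [ 1.030e-02  7.000e-04 -9.999e-01] j6 0.093 F [ 0.18 -0.77 -0.4 ] M [ 0.012  0.006 -0.047] w 0.585
tool shift [ 0.0003 -0.0037  0.0131]
t 25.55 p [0.5509 0.1579 0.0857] yawx 1.6278 z [ 1.110e-02  8.000e-04 -9.999e-01] j6 0.093 F [ 0.35 -0.1  -0.64] M [-0.016  0.053  0.022] w 0.588
tool shift [ 0.0003 -0.0041  0.0137]
```

View pics/w9.png

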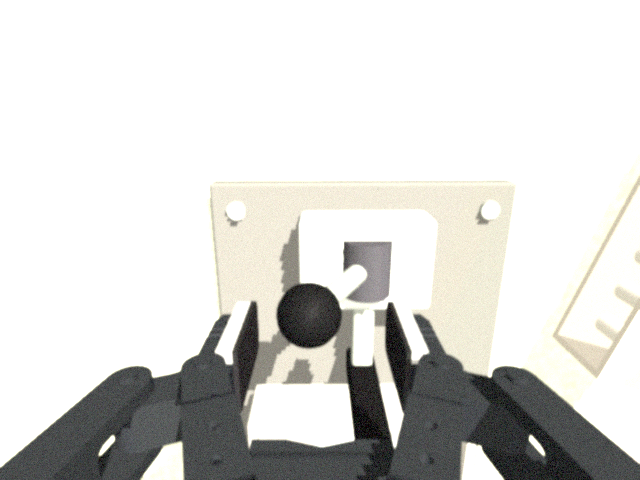

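The ball is at (309,315), between the pads. I'll go a little lower, then push toward +x, which is tool +y.

Request:
{"fn": "move_arm", "kwargs": {
  "rows": [
    {"tx": 0,"ty": 0,"tz": 0.01,"ax": 0.5,"ay": 0,"az": 0,"jaw": 105},
    {"tx": 0,"ty": 0,"tz": 0.004,"ax": 0,"ay": 0,"az": 0,"jaw": 105},
    {"tx": 0,"ty": 0.008,"tz": 0,"ax": 0,"ay": 0,"az": 0,"jaw": 105},
    {"tx": 0,"ty": 0.008,"tz": 0,"ax": 0,"ay": 0,"az": 0,"jaw": 105},
    {"tx": 0,"ty": 0.008,"tz": 0,"ax": 0,"ay": 0,"az": 0,"jaw": 105}
  ]
}}

```text
time: 26.05
tool_pos: [0.5775, 0.1599, 0.0742]
tool_rot: [0.001, 0.687, 0.727, 0.002]
contact_force: [-1.6, -0.8, 1.4]
gripper_width: 0.589
```

```bash
python3 -c "
from h import *
info((.6145,.162,.072))
f=manip.grab_frame('wrist');c=f['color'].astype(float)[:,:,::-1]
cv2.imwrite('pics/w10.png',np.clip((c-2)*2.5,0,255).astype(np.uint8))
info((.6145,.162,.072))
"
```

```text
t 26.05 p [0.5775 0.1599 0.0742] yawx 1.6282 z [ 4.2e-03  9.0e-04 -1.0e+00] j6 0.088 F [-1.61 -0.77  1.38] M [0.021 0.277 0.046] w 0.589
tool shift [0.     0.0371 0.0024]
t 26.10 p [0.579  0.1598 0.0746] yawx 1.6279 z [ 0.0066  0.0011 -1.    ] j6 0.088 F [-0.57 -0.64  0.62] M [-0.006  0.071  0.032] w 0.589
tool shift [0.0001 0.0355 0.0029]
```

View pics/w10.png

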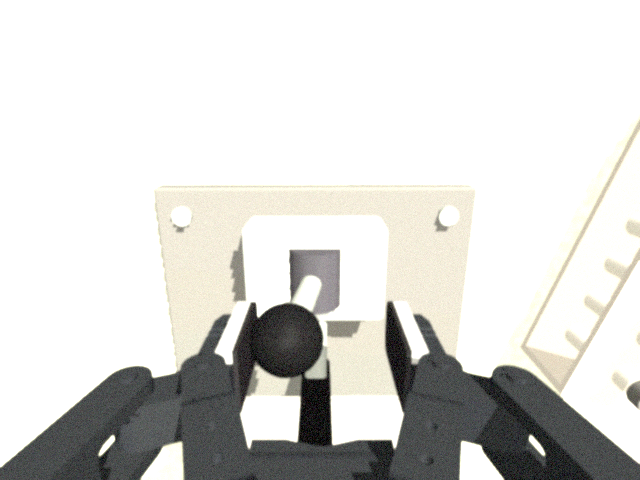

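The left pad touches the ball at (287,340) and moves it with about 1.5 N. I'll keep pushing.

Request:
{"fn": "move_arm", "kwargs": {
  "rows": [
    {"tx": 0,"ty": 0.008,"tz": 0.001,"ax": 0.3,"ay": 0,"az": 0,"jaw": 105},
    {"tx": 0,"ty": 0.008,"tz": 0,"ax": 0,"ay": 0,"az": 0,"jaw": 105},
    {"tx": 0,"ty": 0.007,"tz": 0,"ax": 0,"ay": 0,"az": 0,"jaw": 105},
    {"tx": 0,"ty": 0.004,"tz": 0,"ax": 0,"ay": 0,"az": 0,"jaw": 105}
  ]
}}

```text
time: 26.5
tool_pos: [0.6091, 0.1615, 0.0737]
tool_rot: [0.0, 0.687, 0.727, 0.001]
contact_force: [-1.5, -0.8, -0.3]
gripper_width: 0.587
```

```bash
python3 -c "
from h import *
info((.6145,.162,.072))
f=manip.grab_frame('wrist');c=f['color'].astype(float)[:,:,::-1]
cv2.imwrite('pics/w11.png',np.clip((c-2)*2.5,0,255).astype(np.uint8))
info((.6145,.162,.072))
"
```

```text
t 26.50 p [0.6091 0.1615 0.0737] yawx 1.6277 z [ 0.0016  0.001  -1.    ] j6 0.084 F [-1.51 -0.8  -0.28] M [-0.027  0.151 -0.011] w 0.587
tool shift [0.0002 0.0054 0.0017]
t 26.55 p [0.6095 0.1615 0.0738] yawx 1.6276 z [ 0.0025  0.0011 -1.    ] j6 0.084 F [ 0.18 -1.52  0.36] M [-0.005  0.041 -0.013] w 0.587
tool shift [0.0002 0.005  0.0018]
```

View pics/w11.png

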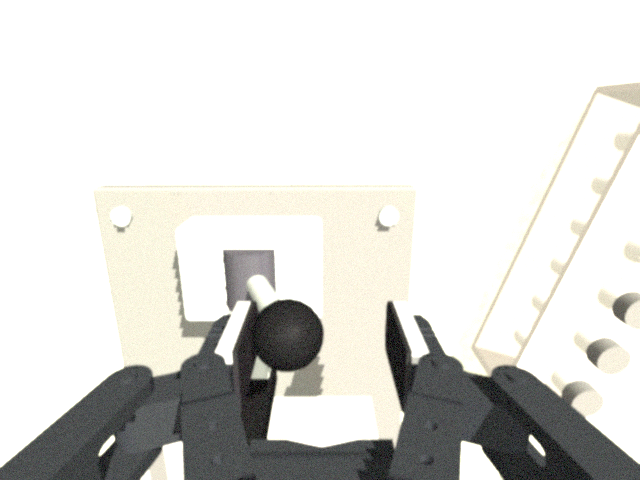

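Request:
{"fn": "move_arm", "kwargs": {
  "rows": [
    {"tx": 0,"ty": 0.003,"tz": 0,"ax": 0,"ay": 0,"az": 0,"jaw": 105},
    {"tx": 0,"ty": 0.003,"tz": 0,"ax": 0,"ay": 0,"az": 0,"jaw": 105}
  ]
}}

```text
time: 26.75
tool_pos: [0.6153, 0.1618, 0.0731]
tool_rot: [0.0, 0.687, 0.727, 0.001]
contact_force: [-1.3, -0.3, -1.1]
gripper_width: 0.587
```

```bash
python3 -c "
from h import *
info()"
```

```text
t 26.75 p [0.6153 0.1618 0.0731] yawx 1.6277 z [ 8.e-04  8.e-04 -1.e+00] j6 0.083 F [-1.28 -0.34 -1.09] M [-0.033  0.184 -0.016] w 0.587
```

Request:
{"fn": "move_arm", "kwargs": {
  "rows": [
    {"tx": 0,"ty": 0.002,"tz": 0,"ax": 0,"ay": 0,"az": 0,"jaw": 105}
  ]
}}

```text
time: 26.85
tool_pos: [0.6157, 0.1618, 0.0726]
tool_rot: [-0.002, 0.687, 0.727, -0.001]
contact_force: [-9.2, -0.8, 5.5]
gripper_width: 0.585
```

```bash
python3 -c "
from h import *
info()"
```

```text
t 26.85 p [0.6157 0.1618 0.0726] yawx 1.6278 z [-4.3e-03  3.0e-04 -1.0e+00] j6 0.082 F [-9.15 -0.81  5.48] M [-0.126  1.665  0.046] w 0.585
```

The force jumped to 9 N at the predicted end position, so the lever is on its stop. I'll back off and lift clear.

Request:
{"fn": "move_arm", "kwargs": {
  "rows": [
    {"tx": 0,"ty": -0.004,"tz": 0,"ax": 0,"ay": 0,"az": 0,"jaw": 105},
    {"tx": 0,"ty": -0.004,"tz": 0,"ax": 0,"ay": 0,"az": 0,"jaw": 105},
    {"tx": 0,"ty": 0,"tz": -0.02,"ax": 0,"ay": 0,"az": 0,"jaw": 105},
    {"tx": 0,"ty": 0,"tz": -0.04,"ax": 0,"ay": 0,"az": 0,"jaw": 105},
    {"tx": 0,"ty": 0,"tz": -0.04,"ax": 0,"ay": 0,"az": 0,"jaw": 105},
    {"tx": 0,"ty": 0,"tz": -0.04,"ax": 0,"ay": 0,"az": 0,"jaw": 105},
    {"tx": 0,"ty": 0,"tz": -0.02,"ax": 0,"ay": 0,"az": 0,"jaw": 105},
    {"tx": 0,"ty": 0,"tz": 0,"ax": 0,"ay": 0,"az": 0,"jaw": 105}
  ]
}}

```text
time: 27.65
tool_pos: [0.6075, 0.1612, 0.2385]
tool_rot: [0.0, 0.687, 0.727, 0.001]
contact_force: [0.0, 0.3, 0.7]
gripper_width: 0.59
```

```bash
python3 -c "
from h import *
info()
f=manip.grab_frame('wrist');c=f['color'].astype(float)[:,:,::-1]
cv2.imwrite('pics/w12.png',np.clip((c-2)*2.5,0,255).astype(np.uint8))
o=(.5835,-.0043);print('locked ball pred',proj(f,rel((.0288,.165,.087),o,.055)), 'open',proj(f,rel((-.0288,.165,.087),o,.055)))
g=manip.grab_frame('side');cv2.imwrite('pics/s12.png',g['color'][:,:,::-1])
"
```

```text
t 27.65 p [0.6075 0.1612 0.2385] yawx 1.6279 z [ 1.4e-03  6.0e-04 -1.0e+00] j6 0.084 F [0.04 0.3  0.75] M [ 0.043  0.016 -0.026] w 0.590
locked ball pred [316.19695268 218.53687699] open [240.64778554 218.43089692]
```

View pics/w12.png

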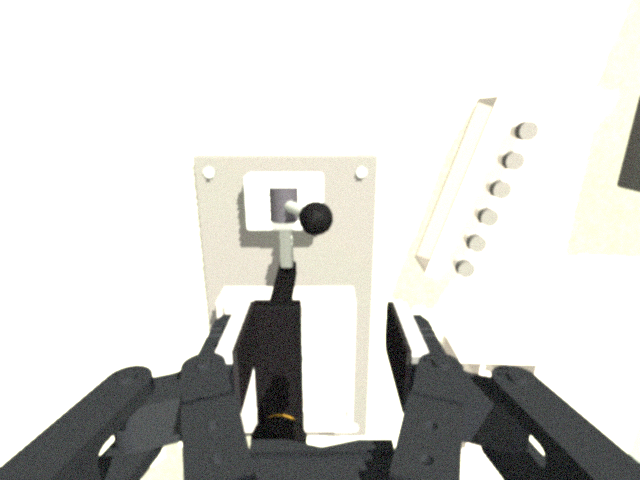

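View pics/s12.png

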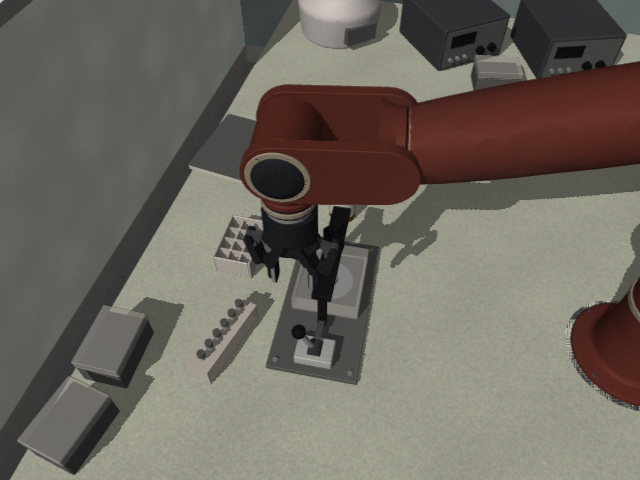

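The ball is at (316,218), exactly at the predicted locked position of (316.2,218.5). In the side view the box and rack haven't moved and the arm touches nothing. Handing in.

```bash
python3 -c "
from plant import manip
print(manip.job_done())"
```

```text
the job is handed in; nothing more can be done
None
```

The job is handed in at about 28 s: the plate is five clicks above touchdown and the clamp is locked.

- **Touchdown:** I turned the knob clockwise through four clicks. The torque then rose steadily past every click crest (0.17 N m at most) at about 2 N m/rad. I stopped at about 0.27 N m on average, one reading touching 0.35, well under the 0.5 N m limit.
- **Five clicks up:** Turning anticlockwise, I felt five separate torque drops, at about 20, 50, 80, 110 and 140° of gripper angle. I let go with no torque on the knob and its play about centred.
- **Clamp:** I pushed the lever over with about 1.5 N until it hit its stop, where the force jumped to 9 N. I then backed off and lifted clear. The last wrist picture shows the ball at (316, 218), against a predicted locked position of (316.2, 218.5).
- **Other items:** In the last side view the tip box and tube rack are where they started. The bottle was mostly hidden behind the arm and bridge there. It was never approached, and nothing in the forces suggested contact.

**Checks:** The first knob position estimates differed by up to about 5 mm between views. The grip itself settled it, with side forces staying under 4 N, and no check failed. The plate height was not measured directly; the result rests on the click count.

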